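# Nudge the sample carrier onto its locating pins and send the stage home

## Robot

A 7-joint arm with a two-finger parallel gripper is mounted at the origin on the work surface. World frame = base frame: x ahead of the robot, y to its left, z up, the work surface at z = 0. Lengths are in m, angles in degrees, forces in N, time in s.
With the tool pointing down it reaches from about 0.4 to 0.875 m from the base axis. Payload 6.5 kg.
Tool frame: the origin (TCP) lies at the very end of the fingers, on their centre line; the grasp point (between the pads) lies ctrl.grip_depth behind it (ctrl.grip_depth is the distance from the TCP to the grasp point, in m); z points along the fingers, y is the direction in which the jaws open and shut (so a half turn about z gives the same grasp; the last joint's range is limited). The gripper opens to 88 mm and grips with 3 to 60 N. Pads are 18 mm wide; open, the fingers measure 123 mm over their backs; the gripper's body (75 mm by 187 mm) begins 45 mm behind the grasp point.
Start: joints at [60.55, 30.733, -0.252, 88.115, 0.149, 61.152, -4.079], TCP at [0.281, -0.586, 0.239] pointing down, gripper open.
Joint ranges: [-154.64, 154.64], [-21.42, 123.67], [-72.66, 72.17], [13.99, 137.28], [-74.86, 254.86], [10.95, 109.41], [-158.01, 158.01]. Speed limits (degrees/s): [136.94, 136.94, 180, 180, 180, 180, 180].

## Interface

Orientations are given as a 3x3 rotation matrix whose columns are the frame's x, y, z axes.
In Python, from rig import ctrl gives the robot as it stands. The module is installed in compiled form; this text tells all that it offers.
- The arm moves only by the tool jog_arm, never from a script. Its argument "rows" is text: rows parted by semicolons, each of 7 numbers parted by spaces: the shift along the tool's x, y, z in cm, then the turn, a rotation vector about the tool's x, y, z in degrees, then the opening, from 0 (shut) to 1 (fully open). In form: tx ty tz wx wy wz jaw; .... A call has 1 to 10 rows; each row shifts and turns the commanded pose from where the row before left it, along the tool's axes as they then stand; what a row does not reach is not made up. A row lasts 1/12 s, in which the tool goes at most 41.7 mm and 7.16 degrees, less where a joint would pass 70% of its speed; a pose out of reach is approached as far as the arm can. A call is refused whole if a number of a shift passes 4.17 or a number of a turn 7.16, either way. A call with a gripper value outside its range is refused whole. The fingers move at their own pace and stop on an object; "squeeze" is the grip in N (left out, the last holds). Time passes only in rows, so rows that do not move let the fingers close. It gives the time, the measured TCP pose, the force and the opening at its end, in the units of the state.
- ctrl.read_state(): the state, without advancing time (a new reading comes with each control period).
- ctrl.grab_frame(name): name is "scene" or "top" or "wrist"; returns a dict with "pixels" (420x560x3 uint8, red, green, blue), "vfov" (degrees; the focal length in pixels is half the picture's height over the tangent of half this angle, whatever the lens; pixels are square), "cx", "cy" (the principal point, pixels), "origin" and "attitude" of the camera in the world. Camera axes: x right, y down, z forward; pixel columns grow to the right and rows downward; lengths in m; the calibration is good to about 2 mm. A picture is of the moment at which its call begins. There is no depth.
- ctrl.finish_job(): hands the job in, once; it reports no verdict.
Trained networks look in a picture, given as the dict that the camera call returned (one of the last four; its "shot" number tells which), for a name from the list of things; names that differ only in an ending like _2 or _b are one class to them, and where a whole thing is asked for, a point or a joint stands for the part that bears it (a point fixed in the world has none). Each returns a list of dicts, best first, with "confidence" (0 to 1); they miss things now and then, are a little off and sometimes report something else, mostly with a low value. They report only what shows in the picture. A call takes as long as a camera call. They do not tell look-alikes from the thing itself.
- ctrl.masks_of(picture, query): "region" (420x560 bool, what is visible of it) and "box" ([left, top, right, bottom] in pixels, round what is visible of it).
The state is a dict: "time": time; "joint_pos": joint angles; "joint_vel": joint speeds; "joint_efforts": joint torques, N m; "tcp_pos": TCP position; "orientation": TCP orientation; "force": force on the tool from outside, world axes, zero at the start; "torque": the same for the moment, N m; "opening": opening from 0.0 (shut) to 1.0 (fully open).
Only numpy, scipy, OpenCV 4.12 (cv2) and the standard library are available. Lean on these libraries where they do the work, as an engineer would, in place of code of your own. Each camera call takes 0.05 s, during which the arm holds its last target.

## Task

The sample carrier plate was put down askew on the analyser's pulled-out stage and is riding up on the two locating pins. Without picking it up, nudge it with your fingers - towards the steel guide strip and sideways along it - until its two holes drop over the pins and it lies flat on the stage; then push the stage fully home into the analyser with the carrier still seated. Leave everything else on the bench where it stands.

Things in the scene. Friction and masses are not known exactly. Their poses are not given: they have to be found in the camera images.
- carrier_plate: The sample carrier: loose bare aluminium plate, 130 mm along its x, 160 mm along y, 6 mm thick, about 0.4 kg, with a black cup fixed on it. Origin: centre of its underside, z up. At first its rear (+x) part rides on the tops of the two pins and its front edge rests on the stage, sloping about 0.08 rad; about 10 to 20 mm short of the guide strip, up to 28 mm to either side of its place, turned up to 0.1 rad.
- cup_c (a point): Middle of the black sample cup fixed on the carrier plate (54 mm across, 18 mm high, glass top), half-way up it, at x = -5, y = 0, z = +15 mm in the plate's frame. It may be pushed against.
- round_hole (a point): Centre of the carrier's round through hole (13 mm) at the plate's underside, at x = +40, y = +34 mm in the plate's frame, 25 mm from its rear edge. It belongs over the pin at left_pin.
- slot_hole (a point): Centre of the carrier's slotted through hole (13 mm in x by 17 mm in y) at the plate's underside, at x = +40, y = -34 mm in the plate's frame. It belongs over the pin at right_pin.
- deck (a point): Point on the stage's flat top midway between the feet of the two pins, 50 mm above the bench; moves with the stage. x points level into the analyser, y along the pin row, z up. The stage top is 230 mm wide (y) and reaches from x = -150 mm to the guide strip. The seated carrier lies flat with its axes parallel to these and its origin at x = -40, y = 0, z = 0 mm here.
- left_pin (a point): Foot of the locating pin at y = +34 mm on the stage top: steel, 10 mm thick, 9 mm high, ball nose.
- right_pin (a point): Foot of the locating pin at y = -34 mm on the stage top: steel, 10 mm thick, 9 mm high, ball nose.
- guide_strip (a point): Middle of the straight steel guide strip on the stage, at the foot of the face that the carrier's rear edge is pushed against; 26 mm in +x from the line of the pins, face square to the deck's x, 18 mm high, 226 mm long in y. With the carrier's rear edge flat against it, the holes are in line with the pins to 1 mm.
- front_bar (a point): Middle of the front face of the black bar across the stage's front end, where the stage is pushed in along the deck's +x: 250 mm wide (y), 32 mm high, top flush with the stage top; this point is 34 mm above the bench, at x = -156 mm, y = 0 in the deck's frame.
- stage (a joint): Travel of the stage, m: 0 is fully home in the analyser, against a stop; 0.20 fully out. It slides stiffly: about 10 N starts it either way, and it stays where it is left. The plate slides on it with about 2 to 5 N, more if pressed on the strip.
- analyser_front (a point): The analyser: white benchtop machine with a rounded top over a black base, 420 mm wide, 420 mm deep, 260 mm high (300 at its screen). This point is the foot of its upright front face, on the bench, in the middle; x points into the machine, as the deck's. The stage runs in a slot 240 mm wide whose top is 95 mm above the bench.
- cup_near_c (a point): Bystander, to be left alone: spare sample cup, a black disc 54 mm across and 18 mm high, on the bench beside the stage, on the robot's side. This point is about half-way up it.
- cup_front_c (a point): Bystander, to be left alone: spare sample cup, a black disc 54 mm across and 18 mm high, on the bench in front of the stage. This point is about half-way up it.
- jar_far_c (a point): Bystander, to be left alone: small clear jar with white cap, 48 mm across, 45 mm high, on the bench beside the stage, on the far side from the robot. This point is about half-way up it.
- jar_front_c (a point): Bystander, to be left alone: amber jar with white cap, 60 mm across, 80 mm high, upright on the bench. This point is about half-way up it.
- ref_tile_c (a point): Bystander, to be left alone: reference tile: grey square 70 x 70 x 10 mm with a white disc on it, 13 mm high in all. This point is about half-way up it.
- lens_brush_c (a point): Bystander, to be left alone: small brush lying on the bench. This point is about half-way up it.
- screwdriver_c (a point): Bystander, to be left alone: screwdriver lying on the bench. This point is about half-way up it.
Not all that is in view belongs to the job. Several things have the shape of the carrier_plate; the one meant has the colours described above.

How it is judged:
By the outcome, as a careful person would: the job done as asked, in the order asked, and still so for the second after the job is handed in, with the robot touching nothing.
It also fails if it takes over 64 s, if anything falls off the work surface, if the arm or the gripper's body presses on something with over 40 N, if the wrist force passes 120 N, or if a joint passes its speed limit or range.

## Working session

There is one attempt and no reset: what is moved stays moved. The work goes in short steps, Python scripts to look and compute and a tool call to move; the robot and the scene stay as the last step left them, time stands still between calls to the robot, and variables do not carry over. Pictures are saved under pics/ and viewed, and the job is handed in when it is done.

Besides the shell and the picture viewer there is one more tool, called after "Emit:" as a command line: name --argument value ..., lists and objects as JSON in quotes. jog_arm: Moves the arm, as the interface text tells. Its arguments: {"type":"object","properties":{"rows":{"type":"string"},"squeeze":{"type":"number"}},"required":["rows"]}

```bash
mkdir -p pics; cat > h.py <<'E'
import numpy as np, cv2
from rig import ctrl
def save(p,name,crop=None,scale=1):
    im=p["pixels"][:,:,::-1].copy()
    if crop: l,t,r,b=crop; im=im[t:b,l:r]
    if scale!=1: im=cv2.resize(im,None,fx=scale,fy=scale,interpolation=cv2.INTER_CUBIC)
    cv2.imwrite("pics/"+name,im)
def f(p): return p["pixels"].shape[0]/2/np.tan(np.radians(p["vfov"])/2)
def ray(p,u,v):
    F=f(p); d=np.array([(u-p["cx"])/F,(v-p["cy"])/F,1.]); return np.array(p["attitude"])@d
def atz(p,u,v,z):
    d=ray(p,u,v); o=np.array(p["origin"]); return o+d*(z-o[2])/d[2]
def proj(p,X):
    c=np.array(p["attitude"]).T@(np.asarray(X,float)-np.array(p["origin"])); F=f(p)
    return np.array([p["cx"]+F*c[0]/c[2],p["cy"]+F*c[1]/c[2]])
E
python3 - <<'E'
from h import *
for n in ["scene","top","wrist"]:
    p=ctrl.grab_frame(n); save(p,n+"0.png"); print(n,p["origin"],p["vfov"],p["cx"],p["cy"],np.round(p["attitude"],3).tolist(), [k for k in p])
    for q in ["carrier_plate","front_bar","stage","left_pin","guide_strip","cup_c","analyser_front"]:
        try: print(q,[(round(m["confidence"],2),m["box"]) for m in ctrl.masks_of(p,q)])
        except Exception as e: print(q,e)
print(ctrl.read_state()); print(ctrl.grip_depth)
E
```

```text
scene [0.90918891 0.20533059 1.30563569] 42.93714254165451 275.10339541351277 215.35121918539292 [[-0.336, 0.891, -0.305], [0.942, 0.32, -0.102], [0.007, -0.322, -0.947]] ['pixels', 'vfov', 'cx', 'cy', 'origin', 'attitude', 'shot']
carrier_plate [(0.86, [156.9, 62.2, 231.2, 125.4]), (0.62, [269.7, 208.2, 337.2, 283.1])]
front_bar [(0.71, [255.5, 189.3, 360.1, 298.9]), (0.51, [169.2, 187.9, 191.7, 206.0]), (0.36, [253.4, 147.6, 559.0, 386.3])]
stage [(0.58, [253.1, 188.0, 357.3, 301.3])]
left_pin [(0.6, [253.1, 192.2, 357.5, 299.9])]
guide_strip [(0.67, [257.1, 189.8, 358.8, 299.5])]
cup_c [(0.82, [274.1, 215.6, 339.7, 285.4]), (0.78, [162.4, 61.2, 231.1, 126.3])]
analyser_front [(0.95, [254.3, 144.4, 558.8, 384.8])]
top [0.42391792 0.05363227 1.35426548] 44.60589407856603 280.3428532299242 218.1436496796858 [[0.02, -0.998, 0.067], [-1.0, -0.019, 0.008], [-0.007, -0.067, -0.998]] ['pixels', 'vfov', 'cx', 'cy', 'origin', 'attitude', 'shot']
carrier_plate [(0.94, [375.1, 292.4, 436.8, 364.2]), (0.92, [215.1, 166.4, 267.0, 230.7])]
front_bar [(0.75, [194.6, 153.2, 284.6, 251.7])]
stage [
[... 742 characters left out ...]
992, -4.07840311]), 'joint_vel': array([ 0.03178969,  0.04709619,  0.06120166,  0.07506616, -0.13786529,
        0.05170707, -0.03773966]), 'joint_efforts': array([ 2.73177902e-04, -5.70892739e+01,  9.90241617e-01, -2.51912034e+01,
       -5.62835648e-02,  1.07339700e-02,  4.23618746e-05]), 'tcp_pos': array([ 0.28143179, -0.58591315,  0.23871158]), 'orientation': array([[ 9.01376077e-01,  4.33037141e-01, -4.04395784e-05],
       [ 4.33037141e-01, -9.01376078e-01, -1.60161265e-05],
       [-4.33868462e-05, -3.07528620e-06, -9.99999999e-01]]), 'force': array([-0.78441467, -0.31105328,  0.04123254]), 'torque': array([ 0.00613948, -0.01252774,  0.01209481]), 'opening': 1.0000395626151255}
0.0187
```

View pics/scene0.png

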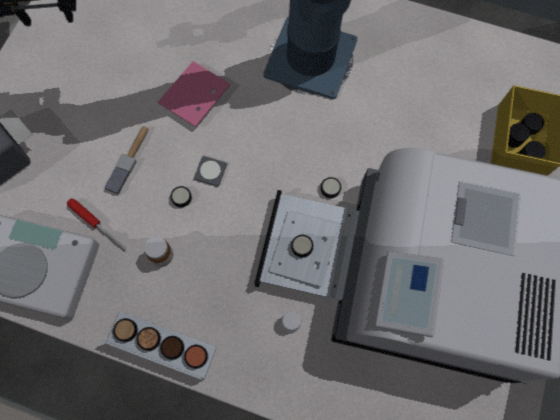

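View pics/top0.png

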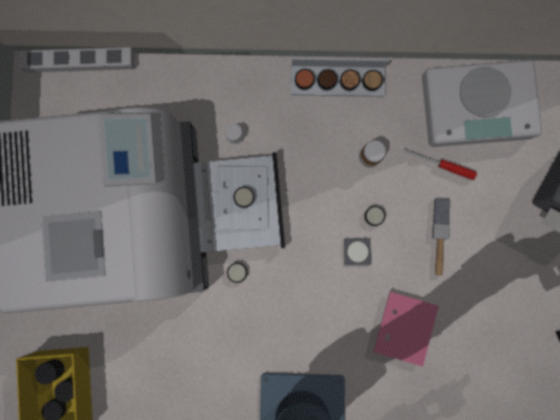

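```bash
python3 - <<'E'
from h import *
p=ctrl.grab_frame("scene"); save(p,"sc_c.png",(150,180,370,310),3.6)
p=ctrl.grab_frame("top"); save(p,"top_c.png",(180,140,300,260),5)
E
```

```text
(no output)
```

View pics/sc_c.png

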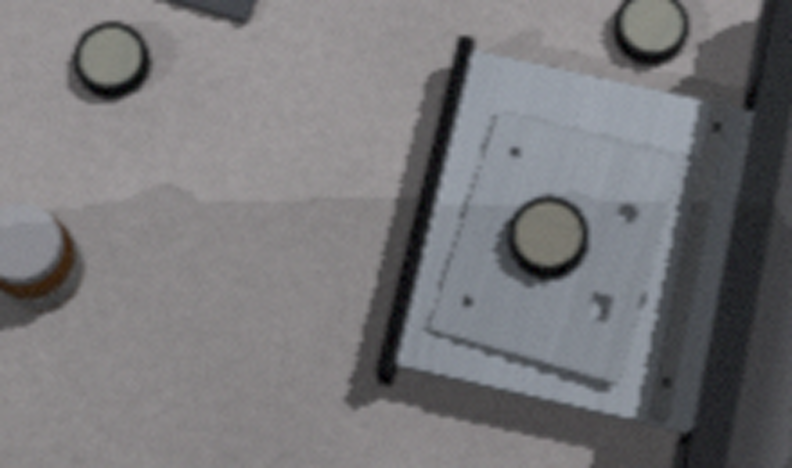

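View pics/top_c.png

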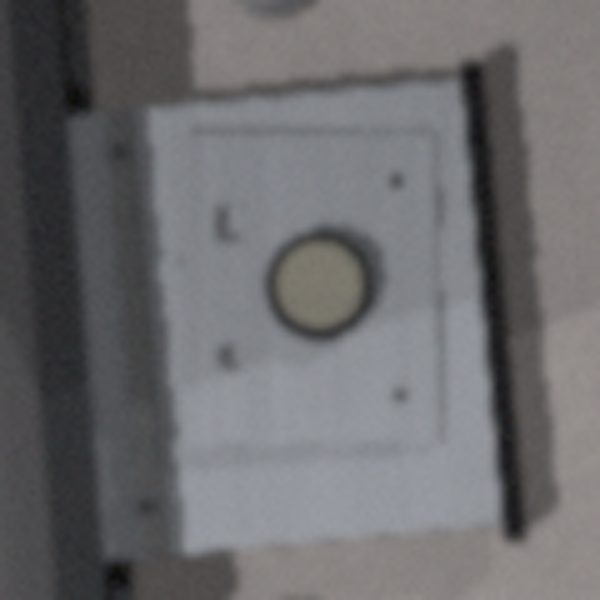

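```bash
python3 - <<'E'
from h import *
p=ctrl.grab_frame("top")
c=lambda u,v,z:np.round(atz(p,180+u/5,140+v/5,z),4)
print("bar top far/near",c(485,68,.05),c(522,532,.05))
print("strip approx",c(150,105,.05),c(185,555,.05))
print("plate corners",c(190,130,.062),c(435,130,.056),c(440,440,.056),c(205,455,.062))
print("cup top",c(320,285,.08))
print("holes",c(222,220,.062),c(228,355,.062))
E
```

```text
bar top far/near [0.6778 0.0765 0.05  ] [0.4396 0.0529 0.05  ]
strip approx [0.6554 0.2487 0.05  ] [0.4245 0.2241 0.05  ]
plate corners [0.6408 0.2261 0.062 ] [0.6441 0.1014 0.056 ] [0.4854 0.0954 0.056 ] [0.4752 0.2139 0.062 ]
cup top [0.5607 0.1564 0.08  ]
holes [0.5949 0.2085 0.062 ] [0.5261 0.2036 0.062 ]
```

```bash
cat >> h.py <<'E'
from scipy.spatial.transform import Rotation as Rn
DX=np.array([-0.0986,0.995,0]); DX/=np.linalg.norm(DX); DZ=np.array([0,0,1.]); DY=np.cross(DZ,DX)
DO=np.array([0.543,0.220,0.05])
def dk(X): return np.array([DX,DY,DZ])@(np.asarray(X)-DO)
def wd(d): return DO+d[0]*DX+d[1]*DY+d[2]*DZ
def plan(T,Rt,n,jaw,s=None):
    s=s or ctrl.read_state(); P=np.array(s["tcp_pos"]);R=np.array(s["orientation"])
    w=Rn.from_matrix(R.T@Rt).as_rotvec()/n; step=(T-P)/n
    out=[]
    for i in range(n):
        t=np.round(R.T@step*100,2); wd_=np.round(np.degrees(w),1)
        out.append(" ".join("%g"%(x+0) for x in list(t)+list(wd_))+" %g"%jaw)
        R=R@Rn.from_rotvec(w).as_matrix()
    for i in range(0,n,10): print("; ".join(out[i:i+10]))
RDOWN=np.column_stack([DX,-DY,-DZ])
def st():
    s=ctrl.read_state(); print("t",round(s["time"],2),"tcp",np.round(s["tcp_pos"],4),"deck",np.round(dk(s["tcp_pos"])*1000,1),"F deck",np.round(np.array([DX,DY,DZ])@s["force"],1),"op",round(s["opening"],2)); print("q",np.round(s["joint_pos"],1)); return s
E
python3 - <<'E'
from h import *
st()
plan(wd([-.115,0,.104]),RDOWN,20,0)
E
```

```text
t 1.35 tcp [ 0.2814 -0.5859  0.2387] deck [-776.2  339.8  188.7] F deck [-0.3 -0.2 -0.6] op 1.0
q [60.6 30.7 -0.3 88.1  0.2 61.2 -4.1]
2.73 -2.53 0.42 0 0 -3.5 0; 2.88 -2.35 0.42 0 0 -3.5 0; 3.01 -2.17 0.42 0 0 -3.5 0; 3.14 -1.99 0.42 0 0 -3.5 0; 3.26 -1.79 0.42 0 0 -3.5 0; 3.36 -1.59 0.42 0 0 -3.5 0; 3.45 -1.38 0.42 0 0 -3.5 0; 3.53 -1.17 0.42 0 0 -3.5 0; 3.59 -0.95 0.42 0 0 -3.5 0; 3.64 -0.73 0.42 0 0 -3.5 0
3.68 -0.5 0.42 0 0 -3.5 0; 3.71 -0.28 0.42 0 0 -3.5 0; 3.72 -0.05 0.42 0 0 -3.5 0; 3.71 0.17 0.42 0 0 -3.5 0; 3.7 0.4 0.42 0 0 -3.5 0; 3.66 0.63 0.42 0 0 -3.5 0; 3.62 0.85 0.42 0 0 -3.5 0; 3.56 1.07 0.42 0 0 -3.5 0; 3.49 1.28 0.42 0 0 -3.5 0; 3.4 1.49 0.42 0 0 -3.5 0
```

Emit:
jog_arm --rows "2.73 -2.53 0.42 0 0 -3.5 0; 2.88 -2.35 0.42 0 0 -3.5 0; 3.01 -2.17 0.42 0 0 -3.5 0; 3.14 -1.99 0.42 0 0 -3.5 0; 3.26 -1.79 0.42 0 0 -3.5 0; 3.36 -1.59 0.42 0 0 -3.5 0; 3.45 -1.38 0.42 0 0 -3.5 0; 3.53 -1.17 0.42 0 0 -3.5 0; 3.59 -0.95 0.42 0 0 -3.5 0; 3.64 -0.73 0.42 0 0 -3.5 0"

```text
time: 2.18
tcp_pos: [0.4183, -0.2387, 0.1969]
orientation: [[0.488, 0.873, 0.001], [0.873, -0.488, -0.001], [-0.0, 0.001, -1.0]]
force: [0.5, -0.7, -0.1]
opening: 0.267
```

Emit:
jog_arm --rows "3.68 -0.5 0.42 0 0 -3.5 0; 3.71 -0.28 0.42 0 0 -3.5 0; 3.72 -0.05 0.42 0 0 -3.5 0; 3.71 0.17 0.42 0 0 -3.5 0; 3.7 0.4 0.42 0 0 -3.5 0; 3.66 0.63 0.42 0 0 -3.5 0; 3.62 0.85 0.42 0 0 -3.5 0; 3.56 1.07 0.42 0 0 -3.5 0; 3.49 1.28 0.42 0 0 -3.5 0; 3.4 1.49 0.42 0 0 -3.5 0"

```text
time: 3.02
tcp_pos: [0.5549, 0.1072, 0.1547]
orientation: [[-0.101, 0.995, 0.0], [0.995, 0.101, -0.0], [-0.0, 0.0, -1.0]]
force: [0.4, 0.1, -0.3]
opening: 0.005
```

```bash
python3 - <<'E'
from h import *
st()
p=ctrl.grab_frame("wrist"); save(p,"w1.png",None,1.42); print(p["origin"],dk(p["origin"]),p["cx"],p["cy"])
np.savez("w1.npz",**p)
p=ctrl.grab_frame("top"); save(p,"top1.png",(160,90,360,290),3)
E
```

```text
t 3.02 tcp [0.5549 0.1072 0.1547] deck [-113.4   -0.7  104.7] F deck [ 0.  -0.4 -0.3] op 0.01
q [  4.4  31.1 -26.4 104.   17.8  48.9 -24.6]
[0.54607116 0.18878005 0.30089841] [-3.13706360e-02  2.24890307e-05  2.50898410e-01] 271.78742282036217 213.17333188294612
```

View pics/w1.png

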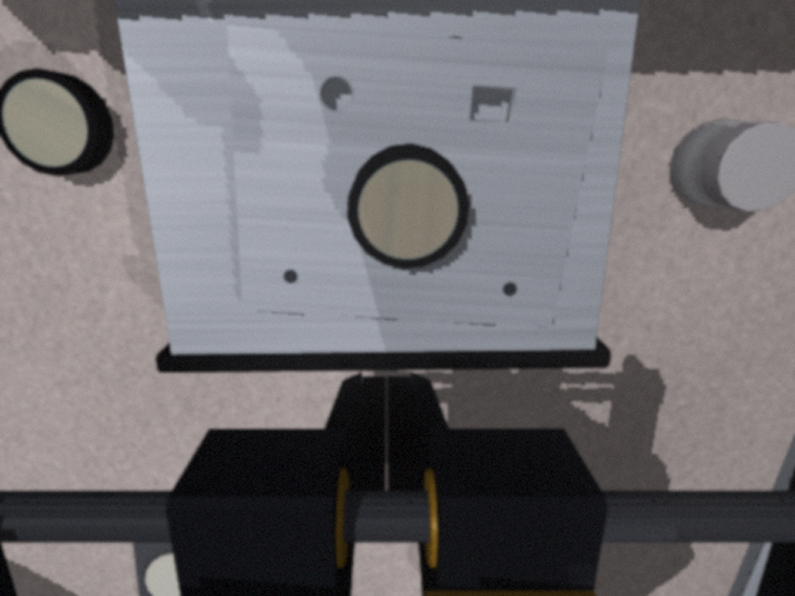

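```bash
python3 - <<'E'
from h import *
p=dict(np.load("w1.npz")); s=1.42
g=lambda u,v,z:np.round(dk(atz(p,u/s,v/s,z))*1000,1)
print("bar",g(158,370,.05),g(608,365,.05))
print("strip foot",g(120,17,.05),g(637,12,.05))
print("holes top",g(337,93,.0645),g(492,103,.0645), "holes top z lower",g(337,93,.0575))
print("cup top",g(408,206,.077))
print("front edge",g(258,313,.056),g(495,325,.056)); print("screws",g(291,276,.057),g(510,289,.057))
print("side edges",g(228,128,.062),g(240,298,.056),g(600,80,.064),g(555,320,.056))
E
```

```text
bar [-154.5  124.2   -0. ] [-151.2 -122.2   -0. ]
strip foot [ 17.1 116.7  -0. ] [  19.6 -110.8   -0. ]
holes top [-14.7  20.8  14.5] [-18.6 -46.7  14.5] holes top z lower [-14.2  21.4   7.5]
cup top [-61.5 -10.2  27. ]
front edge [-119.1   65.2    6. ] [-125.5  -57.3    6. ]
screws [-99.   46.9   7. ] [-105.7  -63.3    7. ]
side edges [-29.1  70.2  12. ] [-111.    73.8    6. ] [ -9.2 -92.8  14. ] [-122.7  -88.2    6. ]
```

View pics/top1.png

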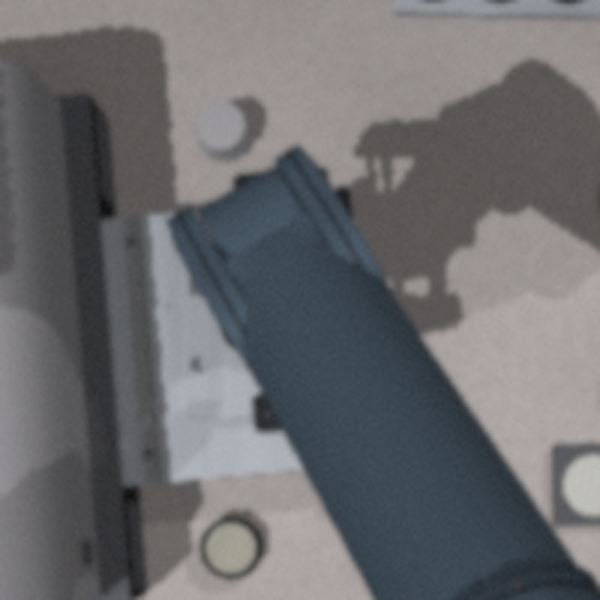

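```bash
python3 - <<'E'
from h import *
p=dict(np.load("w1.npz")); save(p,"w1a.png",(70,0,470,150),2); save(p,"w1b.png",(90,120,470,300),2)
im=p["pixels"].mean(2)
print(im[0:26,100:110].mean(1).round().astype(int),im[0:26,400:430].mean(1).round().astype(int))
E
```

```text
[ 73  72  72  70  71  69  70  70  71  73  84 108 138 156 163 167 167 168
 167 164 164 164 163 164 164 166] [ 75  75  75  75  75  77  82  93 109 125 138 144 145 144 144 143 143 142
 141 142 142 142 143 143 143 143]
```

View pics/w1a.png

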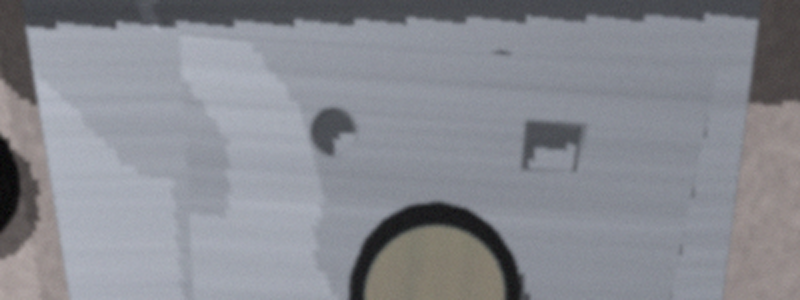

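```bash
cat >> h.py <<'E'
DO=wd([.003,.0028,0]); _c=np.cos(.012);_s=np.sin(.012)
DX,DY=_c*DX+_s*DY,_c*DY-_s*DX
RDOWN=np.column_stack([DX,-DY,-DZ])
E
python3 - <<'E'
from h import *
st()
plan(wd([-.113,-.012,.013]),RDOWN,5,0)
E
```

```text
t 3.12 tcp [0.5552 0.1132 0.1547] deck [-110.5   -3.   104.7] F deck [-0.4  0.9  0.2] op 0.01
q [  4.2  31.3 -26.7 103.9  17.7  48.9 -24.6]
-0.06 0.18 1.83 0 -0.1 0 0; -0.06 0.18 1.83 0 -0.1 0 0; -0.05 0.18 1.83 0 -0.1 0 0; -0.05 0.18 1.83 0 -0.1 0 0; -0.05 0.18 1.83 0 -0.1 0 0
```

Emit:
jog_arm --rows "-0.05 0.18 1.8 0 0 0 0; -0.05 0.18 1.8 0 0 0 0; -0.05 0.18 1.8 0 0 0 0; -0.05 0.18 1.8 0 0 0 0; -0.05 0.18 1.9 0 0 0 0; 0 0 0 0 0 0 0; 0 0 0 0 0 0 0"

```text
time: 3.7
tcp_pos: [0.5628, 0.1032, 0.0633]
orientation: [[-0.098, 0.995, -0.002], [0.995, 0.098, -0.001], [-0.001, -0.002, -1.0]]
force: [-0.1, -0.2, 0.0]
opening: 0.006
```

```bash
python3 - <<'E'
from h import *
st()
p=ctrl.grab_frame("wrist"); save(p,"w2.png",None,1.42);np.savez("w2.npz",**p)
p=ctrl.grab_frame("scene"); save(p,"s2.png",(220,160,400,320),4)
E
```

```text
t 3.7 tcp [0.5628 0.1032 0.0633] deck [-121.3   -9.6   13.3] F deck [-0.2  0.1  0. ] op 0.01
q [  2.   39.4 -22.7 105.1  22.4  40.1 -27.8]
```

View pics/w2.png

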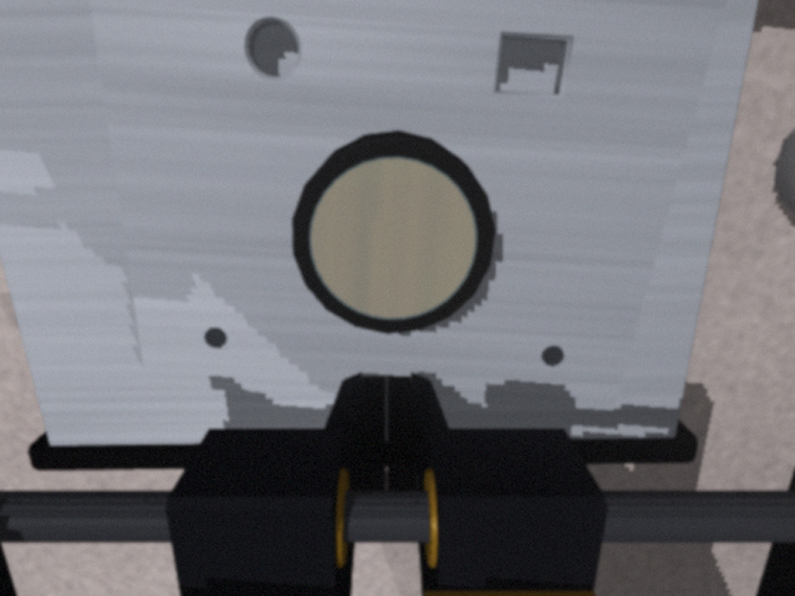

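View pics/s2.png

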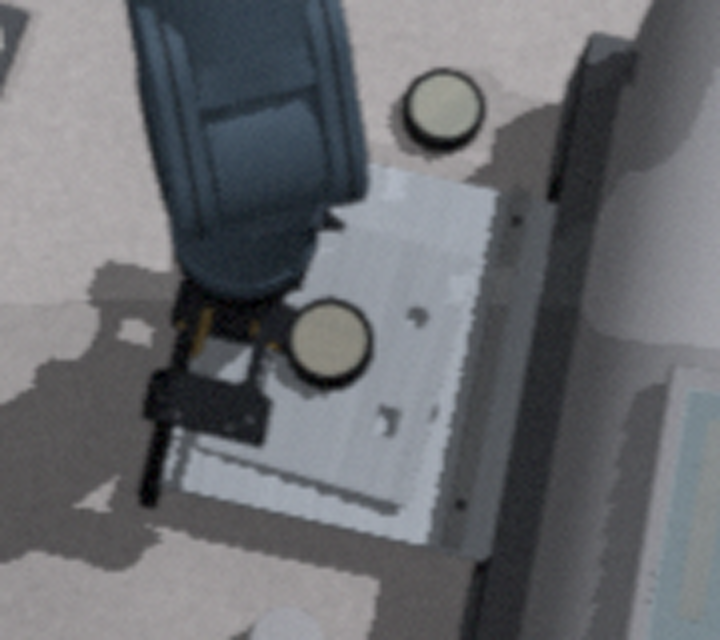

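Emit:
jog_arm --rows "0.5 0.05 0 0 0 0 0; 0.5 0.05 0 0 0 0 0; 0.4 0.05 0 0 0 0 0; 0.2 0.05 0 0 0 0 0; 0 0 0 0 0 0 0; 0 0 0 0 0 0 0"

```text
time: 4.3
tcp_pos: [0.5639, 0.1203, 0.0638]
orientation: [[-0.099, 0.995, 0.0], [0.995, 0.099, -0.0], [-0.0, 0.0, -1.0]]
force: [0.8, 0.3, 0.1]
opening: 0.005
```

```bash
cat >> h.py <<'E'
def look(name,s=1.42):
    p=ctrl.grab_frame("wrist"); save(p,name+".png",None,s); np.savez(name+".npz",**p); return p
E
python3 - <<'E'
from h import *
st()
E
```

```text
t 4.3 tcp [0.5639 0.1203 0.0638] deck [-104.4  -12.5   13.8] F deck [ 0.2 -0.8  0.1] op 0.01
q [  0.3  39.6 -22.7 104.5  22.4  40.3 -29.3]
```

Emit:
jog_arm --rows "0.2 0 0 0 0 0 0; 0.2 0 0 0 0 0 0; 0.2 0 0 0 0 0 0; 0.2 0 0 0 0 0 0; 0.2 0 0 0 0 0 0; 0.2 0 0 0 0 0 0"

```text
time: 4.8
tcp_pos: [0.5629, 0.1314, 0.0637]
orientation: [[-0.098, 0.995, 0.0], [0.995, 0.098, -0.001], [-0.001, -0.0, -1.0]]
force: [0.1, -4.7, 1.2]
opening: 0.005
```

```bash
python3 - <<'E'
from h import *
st(); look("w3")
E
```

```text
t 4.8 tcp [0.5629 0.1314 0.0637] deck [-93.3 -12.7  13.7] F deck [-4.7  0.4  1.2] op 0.01
q [ -0.9  39.7 -22.6 104.3  22.4  40.4 -30.4]
```

View pics/w3.png

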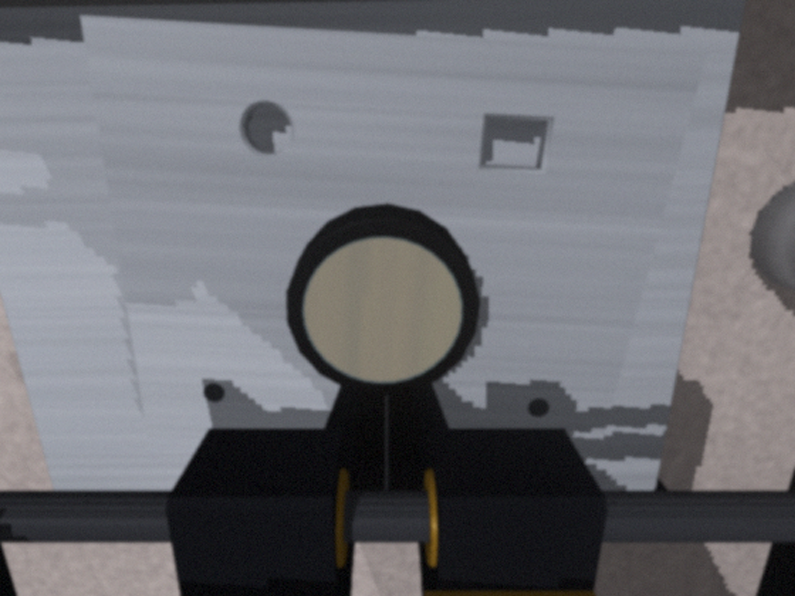

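Emit:
jog_arm --rows "0.2 0 0 0 0 0 0; 0.2 0 0 0 0 0 0; 0.2 0 0 0 0 0 0; 0 0 0 0 0 0 0"

```text
time: 5.18
tcp_pos: [0.563, 0.1377, 0.0639]
orientation: [[-0.098, 0.995, 0.001], [0.995, 0.098, -0.001], [-0.001, 0.001, -1.0]]
force: [2.1, -4.8, 0.5]
opening: 0.001
```

Emit:
jog_arm --rows "0.15 0 0 0 0 0 0; 0.15 0 0 0 0 0 0; 0 0 0 0 0 0 0"

```text
time: 5.43
tcp_pos: [0.5637, 0.1391, 0.064]
orientation: [[-0.097, 0.995, 0.003], [0.995, 0.097, -0.002], [-0.002, 0.003, -1.0]]
force: [4.7, -7.8, 0.9]
opening: 0.005
```

```bash
python3 - <<'E'
from h import *
st(); look("w4")
E
```

```text
t 5.43 tcp [0.5637 0.1391 0.064 ] deck [-85.7 -14.4  14. ] F deck [-8.3 -3.8  0.9] op 0.0
q [ -1.8  39.8 -22.5 104.   22.5  40.5 -31.3]
```

View pics/w4.png

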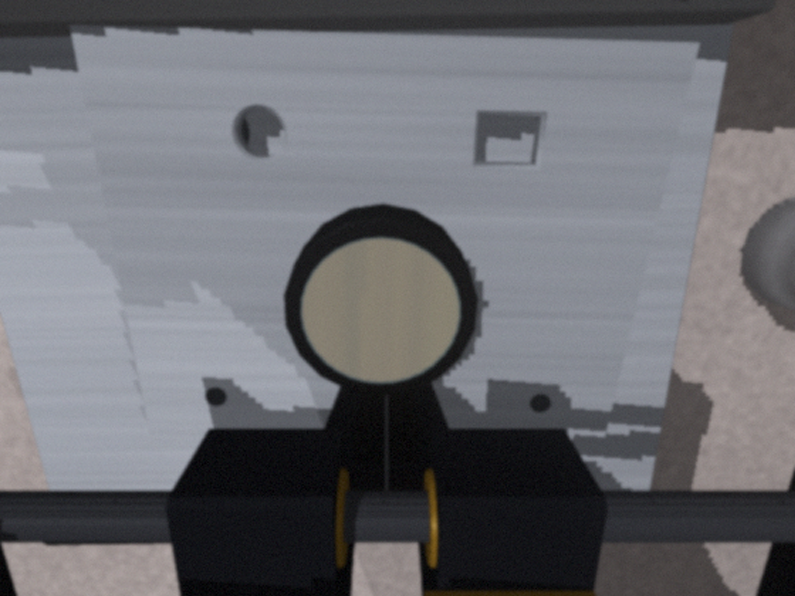

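```bash
cat >> h.py <<'E'
def gd(p,u,v,z,s=1.42): return np.round(dk(atz(p,u/s,v/s,DO[2]+z))*1000,1)
E
python3 - <<'E'
from h import *
p=dict(np.load("w4.npz")); 
a=gd(p,258,131,.014);b=gd(p,508,137,.014); print("holes",a,b,"rot",-(a-b)[0]/(a-b)[1]*1)
print("cup",gd(p,381,310,.027)); print("screws",gd(p,216,397,.0075),gd(p,540,403,.0075))
print("strip foot",gd(p,200,27,0),gd(p,700,32,0)); print("strip top",gd(p,0,24,.018),gd(p,720,24,.018))
print("rear corners",gd(p,75,30,.014),gd(p,697,42,.014))
save(p,"w4a.png",(0,0,560,110),1.42)
save(p,"w4b.png",(140,60,400,130),3)
E
```

```text
holes [-2.5 19.7 14. ] [ -5.  -48.8  14. ] rot -0.0364963503649635
cup [-50.4 -13.2  27. ]
screws [-87.7  43.7   7.5] [-91.9 -66.8   7.5]
strip foot [25.6 36.8 -0. ] [  22.4 -104.9   -0. ]
strip top [23.7 80.8 18. ] [ 21.3 -99.4  18. ]
rear corners [22.8 64.5 14. ] [ 17.8 -96.6  14. ]
```

View pics/w4b.png

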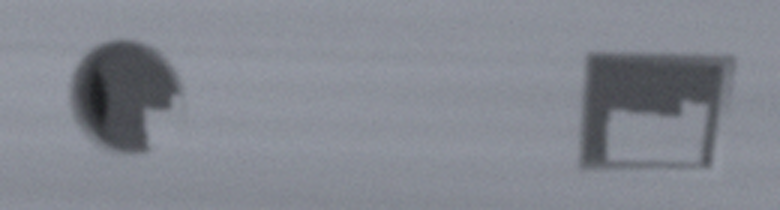

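```bash
python3 - <<'E'
from h import *
p=ctrl.grab_frame("scene")
for z in (-.05,.045): print(gd(p,220+550/4,160+200/4,z,1),gd(p,220+472/4,160+625/4,z,1),gd(p,220+592/4,160+35/4,z,1))
m=ctrl.masks_of(p,"analyser_front")[0]; save(p,"s4.png",(300,120,560,390),2.2)
E
```

```text
[ 53.4 133.  -50. ] [  56.8 -147.4  -50. ] [ 59.6 254.2 -50. ]
[45.3 96.7 45. ] [  48.4 -163.2   45. ] [ 51.  209.1  45. ]
```

View pics/s4.png

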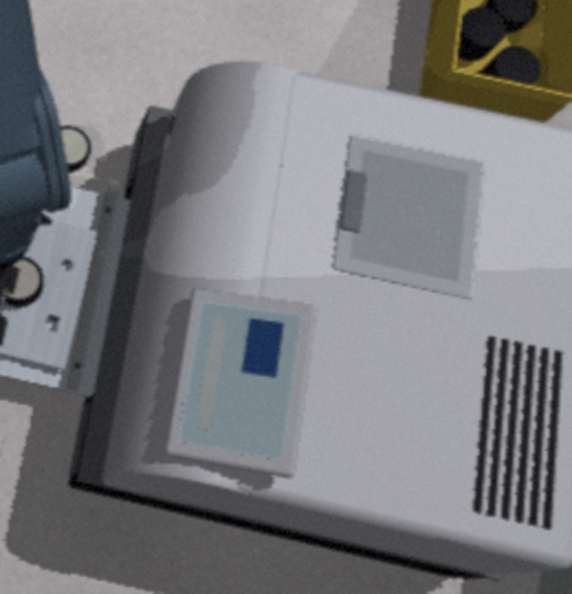

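Emit:
jog_arm --rows "-0.5 0 0 0 0 0 0; -0.5 0 0 0 0 0 0; 0 0 -1.2 0 0 0 0; 0 0 -1.2 0 0 0 0; 0 1.5 -0.6 0 0 0 0; 0.5 1.9 0 0 0 0 0; 1.2 1.2 0 0 0 0 0; 1.2 0.8 0 0 0 0 0; 0.8 0 0 0 0 0 0; 0 0 0 0 0 0 0"

```text
time: 6.42
tcp_pos: [0.6123, 0.1768, 0.0948]
orientation: [[-0.102, 0.995, 0.001], [0.995, 0.102, 0.003], [0.003, 0.001, -1.0]]
force: [-1.1, 0.6, 0.6]
opening: 0.003
```

```bash
python3 - <<'E'
from h import *
st(); look("w5")
E
```

```text
t 6.42 tcp [0.6123 0.1768 0.0948] deck [-53.6 -66.9  44.8] F deck [0.7 1.  0.6] op 0.0
q [ -3.8  41.7 -23.7  94.5  20.8  48.1 -30.2]
```

View pics/w5.png

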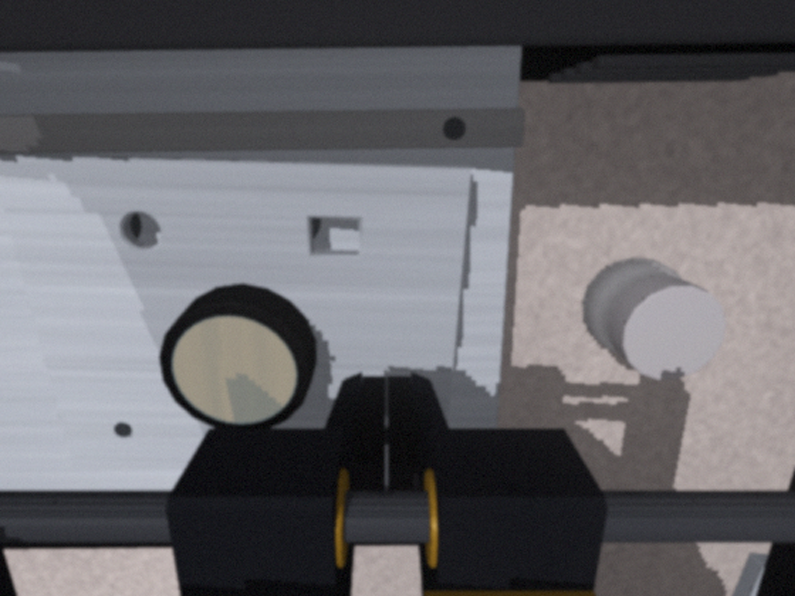

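Emit:
jog_arm --rows "-0.3 0 1.2 0 0 0 0; 0 0 1.2 0 0 0 0; 0 0 0.8 0 0 0 0; 0 0 0 0 0 0 0; 0 -0.3 0 0 0 0 0; 0 -0.3 0 0 0 0 0; 0 -0.2 0 0 0 0 0; 0 0 0 0 0 0 0"

```text
time: 7.13
tcp_pos: [0.6046, 0.1689, 0.0612]
orientation: [[-0.099, 0.995, -0.001], [0.995, 0.099, -0.0], [-0.0, -0.001, -1.0]]
force: [0.4, 0.2, 1.3]
opening: 0.008
```

```bash
python3 - <<'E'
from h import *
st(); look("w6")
E
```

```text
t 7.13 tcp [0.6046 0.1689 0.0612] deck [-60.6 -58.3  11.2] F deck [ 0.1 -0.4  1.3] op 0.01
q [ -4.   43.6 -22.5  96.5  22.2  44.4 -31.3]
```

View pics/w6.png

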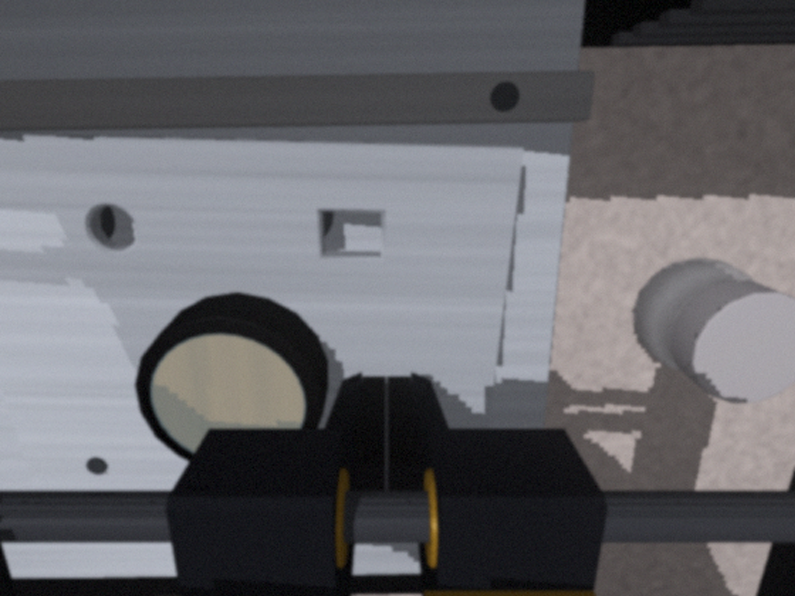

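Emit:
jog_arm --rows "0.3 0 -0.2 0 0 0 0; 0.2 -0.2 0 0 0 0 0; 0 -0.2 0 0 0 0 0; 0 -0.2 0 0 0 0 0; 0 -0.1 0 0 0 0 0; 0 0 0 0 0 0 0"

```text
time: 7.68
tcp_pos: [0.5977, 0.1736, 0.0637]
orientation: [[-0.099, 0.995, 0.0], [0.995, 0.099, -0.0], [-0.0, 0.0, -1.0]]
force: [0.9, 0.1, -0.4]
opening: 0.008
```

```bash
python3 - <<'E'
from h import *
st(); look("w7")
E
```

```text
t 7.68 tcp [0.5977 0.1736 0.0637] deck [-55.2 -52.   13.7] F deck [-0.  -0.9 -0.4] op 0.01
q [ -4.5  43.  -22.6  97.4  22.1  44.1 -32. ]
```

View pics/w7.png

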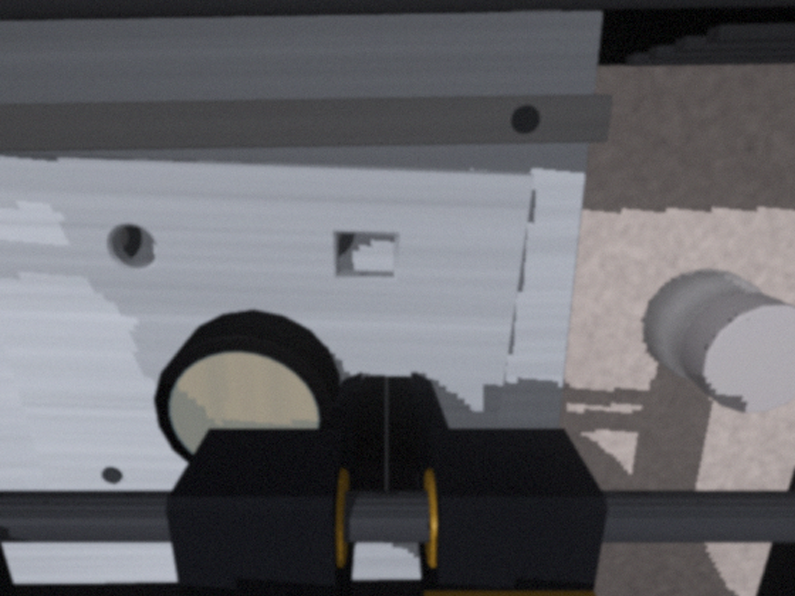

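```bash
python3 - <<'E'
from h import *
p=dict(np.load("w7.npz")); a=gd(p,130,245,.014);b=gd(p,366,254,.014);print(a,b,-(a-b)[0]/(a-b)[1])
print("pins",gd(p,133,240,.009),gd(p,346,243,.009)); print("strip",gd(p,60,152,.0),gd(p,550,150,.0),gd(p,60,147,.018),gd(p,600,142,.018),gd(p,60,103,.018),gd(p,600,95,.018))
save(p,"w7a.png",(60,140,320,210),3)
E
```

```text
[-3.1 22.8 14. ] [ -6.7 -46.4  14. ] -0.05202312138728324
pins [-2.7 24.2  9. ] [ -4.4 -40.2   9. ]
strip [22.9 46.2  0. ] [  21.6 -102.5    0. ] [24.6 34.8 18. ] [  24.  -110.1   18. ] [35.6 32.5 18. ] [  35.7 -108.7   18. ]
```

View pics/w7a.png

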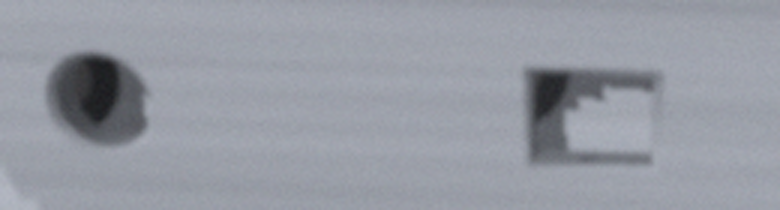

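Emit:
jog_arm --rows "0 -0.2 0 0 0 0 0; 0 -0.2 0 0 0 0 0; 0 -0.2 0 0 0 0 0; 0 0 0 0 0 0 0"

```text
time: 8.07
tcp_pos: [0.591, 0.173, 0.0636]
orientation: [[-0.099, 0.995, -0.001], [0.995, 0.099, -0.0], [-0.0, -0.001, -1.0]]
force: [0.3, -0.4, -0.3]
opening: 0.003
```

Emit:
jog_arm --rows "0 -0.15 0 0 0 0 0; 0 -0.15 0 0 0 0 0; 0 0 0 0 0 0 0"

```text
time: 8.32
tcp_pos: [0.5883, 0.1729, 0.0637]
orientation: [[-0.099, 0.995, -0.001], [0.995, 0.099, 0.0], [0.0, -0.001, -1.0]]
force: [0.4, 0.5, 0.0]
opening: 0.003
```

```bash
python3 - <<'E'
from h import *
st(); look("w8")
E
```

```text
t 8.32 tcp [0.5883 0.1729 0.0637] deck [-54.8 -42.6  13.7] F deck [ 0.4 -0.5  0. ] op 0.0
q [ -4.5  42.3 -22.6  98.8  22.1  43.3 -32.4]
```

View pics/w8.png

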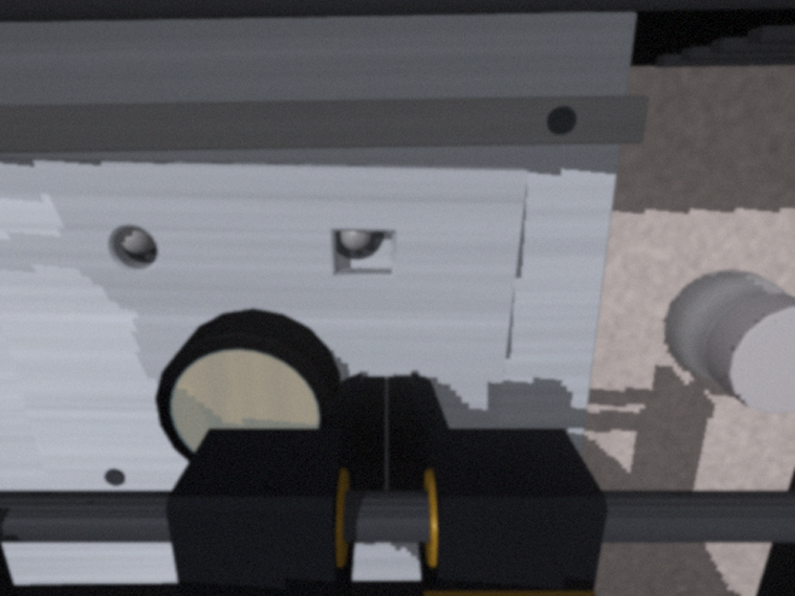

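```bash
python3 - <<'E'
from h import *
p=dict(np.load("w8.npz")); a=gd(p,133.5,245,.015);b=gd(p,364,251,.015);print(a,b,-(a-b)[0]/(a-b)[1])
print("pins",gd(p,137,238,.009),gd(p,357,236,.009)); 
save(p,"w8a.png",(60,140,320,210),3)
E
```

```text
[-2.6 30.7 15. ] [ -5.2 -36.4  15. ] -0.03874813710879285
pins [-1.7 32.3  9. ] [ -1.9 -34.2   9. ]
```

View pics/w8a.png

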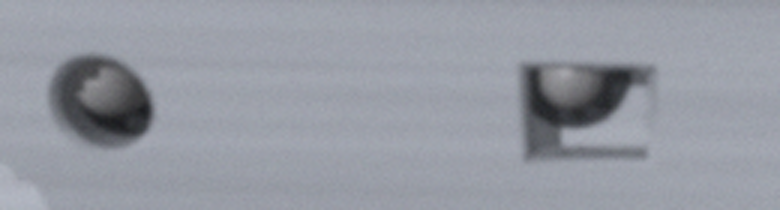

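Emit:
jog_arm --rows "0 -0.1 0 0 0 0 0; 0 -0.1 0 0 0 0 0; 0 0 0 0 0 0 0; 0 0 0 0 0 0 0"

```text
time: 8.7
tcp_pos: [0.587, 0.1728, 0.0638]
orientation: [[-0.099, 0.995, 0.0], [0.995, 0.099, 0.0], [0.0, 0.001, -1.0]]
force: [2.6, 0.8, -1.0]
opening: 0.008
```

```bash
python3 - <<'E'
from h import *
st(); p=look("w9");save(p,"w9a.png",(0,100,420,330),1.9)
E
```

```text
t 8.7 tcp [0.587  0.1728 0.0638] deck [-54.8 -41.3  13.8] F deck [ 0.5 -2.6 -1. ] op 0.01
q [ -4.5  42.2 -22.6  99.1  22.2  43.2 -32.5]
```

View pics/w9a.png

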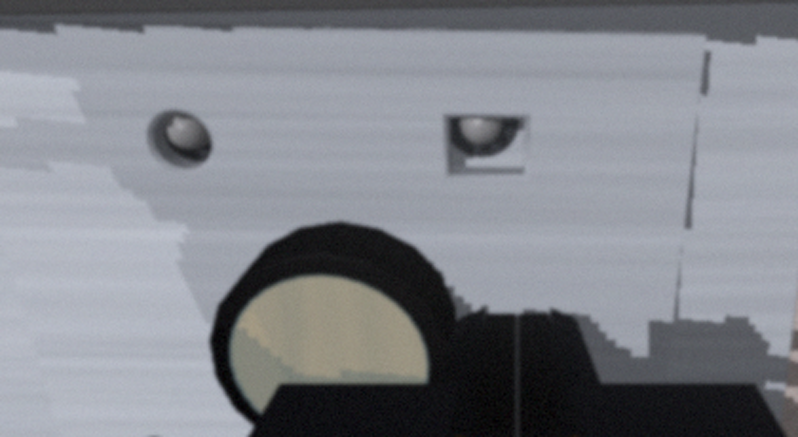

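Emit:
jog_arm --rows "0 0.5 0 0 0 0 0; -0.5 0.5 -1 0 0 0 0; -1.5 0.5 -0.6 0 0 0 0; -2 0.4 0 0 0 0 0; -2 0 0.3 0 0 0 0; -1.5 0 0.6 0 0 0 0; 0 0 0.8 0 0 0 0; 0 0 0.5 0 0 0 0; 0 0 0 0 0 0 0; 0 0 0 0 0 0 0"

```text
time: 9.58
tcp_pos: [0.6123, 0.1018, 0.0572]
orientation: [[-0.101, 0.995, -0.001], [0.995, 0.101, 0.001], [0.001, -0.001, -1.0]]
force: [-0.1, -1.1, 0.2]
opening: 0.007
```

```bash
python3 - <<'E'
from h import *
st(); p=look("w10")
p=ctrl.grab_frame("scene"); save(p,"s10.png",(220,160,400,320),4)
E
```

```text
t 9.58 tcp [0.6123 0.1018 0.0572] deck [-128.2  -58.6    7.2] F deck [-1.1  0.2  0.2] op 0.01
q [  2.3  43.4 -22.5  97.7  22.4  43.4 -25.3]
```

View pics/w10.png

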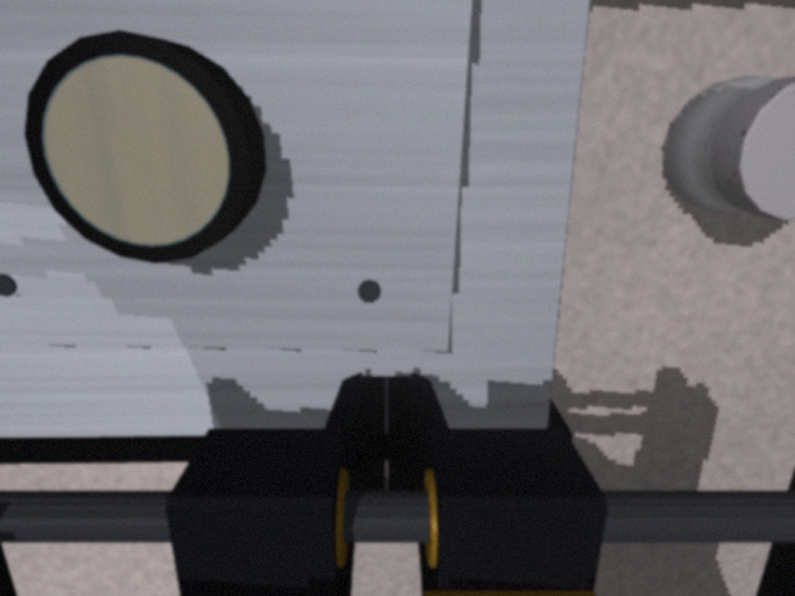

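View pics/s10.png

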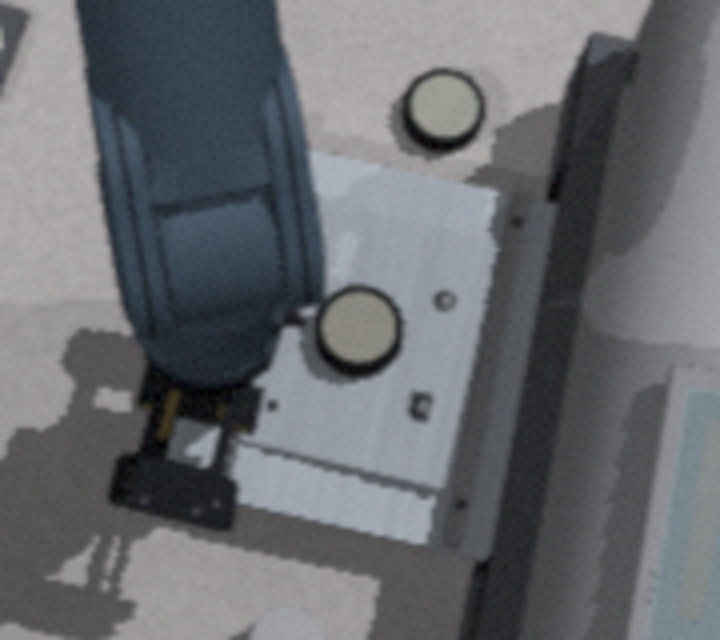

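Emit:
jog_arm --rows "0 0 0.4 0 0 0 0; 0 0 0 0 0 0 0; 0.2 0 0 0 0 0 0; 0.2 0 0 0 0 0 0; 0.2 0 0 0 0 0 0; 0 0 0 0 0 0 0; 0 0 0 0 0 0 0"

```text
time: 10.27
tcp_pos: [0.6126, 0.1061, 0.0538]
orientation: [[-0.099, 0.995, 0.0], [0.995, 0.099, 0.0], [0.0, 0.0, -1.0]]
force: [0.4, 0.2, 0.7]
opening: 0.003
```

```bash
python3 - <<'E'
from h import *
st()
E
```

```text
t 10.27 tcp [0.6126 0.1061 0.0538] deck [-123.9  -59.3    3.8] F deck [ 0.1 -0.4  0.7] op 0.0
q [  1.7  43.7 -22.3  97.6  22.5  43.1 -25.9]
```

Emit:
jog_arm --rows "0 0 0.1 0 0 0 0; 0.2 0 0 0 0 0 0; 0.2 0 0 0 0 0 0; 0.1 0 0 0 0 0 0; 0 0 0 0 0 0 0"

```text
time: 10.68
tcp_pos: [0.612, 0.1111, 0.0527]
orientation: [[-0.099, 0.995, 0.0], [0.995, 0.099, 0.0], [0.0, 0.0, -1.0]]
force: [0.8, 0.1, 0.2]
opening: 0.006
```

Emit:
jog_arm --rows "0.1 0 0 0 0 0 0; 0.1 0 0 0 0 0 0; 0 0 0 0 0 0 0"

```text
time: 10.93
tcp_pos: [0.6121, 0.1123, 0.0527]
orientation: [[-0.098, 0.995, 0.0], [0.995, 0.098, -0.001], [-0.001, 0.0, -1.0]]
force: [0.7, -1.0, -0.6]
opening: 0.003
```

```bash
python3 - <<'E'
from h import *
st(); p=look("w11")
E
```

```text
t 10.93 tcp [0.6121 0.1123 0.0527] deck [-117.8  -59.6    2.7] F deck [-1.  -0.6 -0.6] op 0.0
q [  1.   43.9 -22.2  97.5  22.6  43.  -26.6]
```

View pics/w11.png

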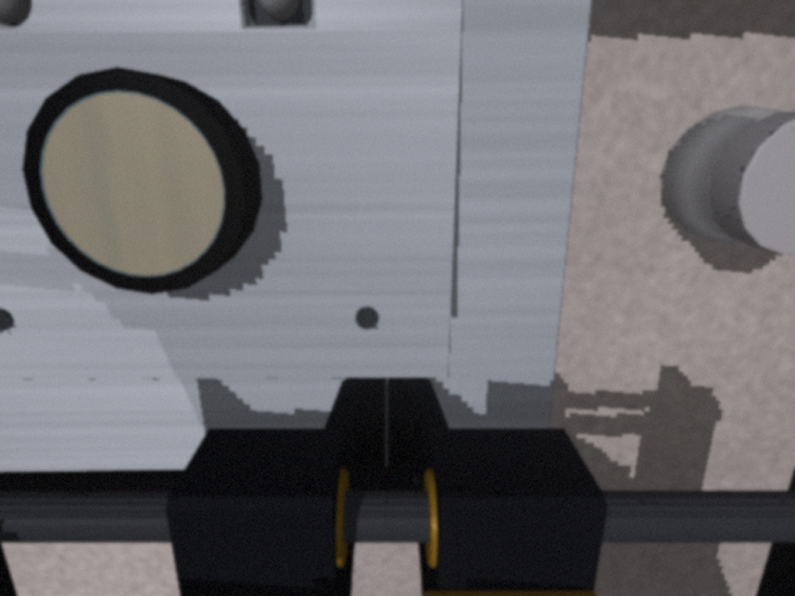

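Emit:
jog_arm --rows "0.1 0 0 0 0 0 0; 0.1 0 0 0 0 0 0; 0 0 0 0 0 0 0"

```text
time: 11.23
tcp_pos: [0.612, 0.1143, 0.0527]
orientation: [[-0.098, 0.995, 0.001], [0.995, 0.098, -0.001], [-0.001, 0.0, -1.0]]
force: [2.1, -3.5, 0.6]
opening: 0.004
```

```bash
python3 - <<'E'
from h import *
st(); p=look("w12")
E
```

```text
t 11.23 tcp [0.612  0.1143 0.0527] deck [-115.7  -59.7    2.7] F deck [-3.7 -1.7  0.6] op 0.0
q [  0.8  43.9 -22.2  97.5  22.6  43.  -26.8]
```

View pics/w12.png

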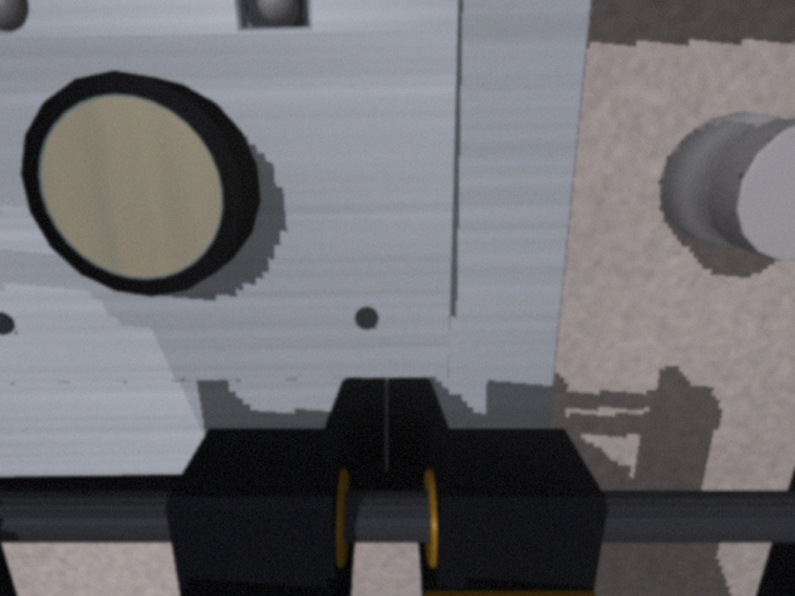

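Emit:
jog_arm --rows "0.1 0 0 0 0 0 0; 0.05 0 0 0 0 0 0; 0 0 0 0 0 0 0"

```text
time: 11.53
tcp_pos: [0.612, 0.1144, 0.0527]
orientation: [[-0.098, 0.995, 0.0], [0.995, 0.098, -0.002], [-0.002, 0.0, -1.0]]
force: [1.4, -6.6, 0.5]
opening: 0.002
```

```bash
python3 - <<'E'
from h import *
st(); p=look("w13")
E
```

```text
t 11.53 tcp [0.612  0.1144 0.0527] deck [-115.6  -59.6    2.7] F deck [-6.7 -0.6  0.5] op 0.0
q [  0.7  43.9 -22.1  97.5  22.6  43.1 -26.9]
```

View pics/w13.png

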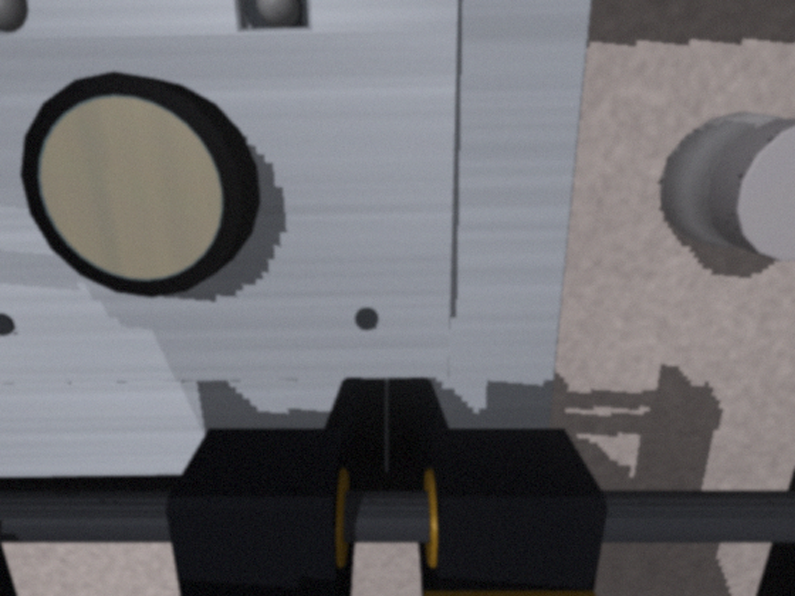

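Emit:
jog_arm --rows "-0.5 0 0 0 0 0 0; -0.3 0 -1.5 0 0 0 0; 0 -1.5 -2 0 0 0 0; 1 -1.5 -1.5 0 0 0 0; 1.5 -1.5 0 0 0 0 0; 1.5 -1 0 0 0 0 0; 1.5 0 0 0 0 0 0; 0 0 0 0 0 0 0; 0 0 0 0 0 0 0"

```text
time: 12.33
tcp_pos: [0.5521, 0.1588, 0.1036]
orientation: [[-0.101, 0.995, 0.001], [0.995, 0.101, 0.001], [0.001, 0.001, -1.0]]
force: [0.5, -0.8, 0.7]
opening: 0.006
```

```bash
python3 - <<'E'
from h import *
st(); p=look("w14"); save(p,"w14a.png",(90,50,490,250),2)
E
```

```text
t 12.33 tcp [0.5521 0.1588 0.1036] deck [-64.9  -5.   53.6] F deck [-0.8 -0.5  0.7] op 0.01
q [ -2.2  36.  -24.6 104.2  20.5  44.2 -31.7]
```

View pics/w14.png

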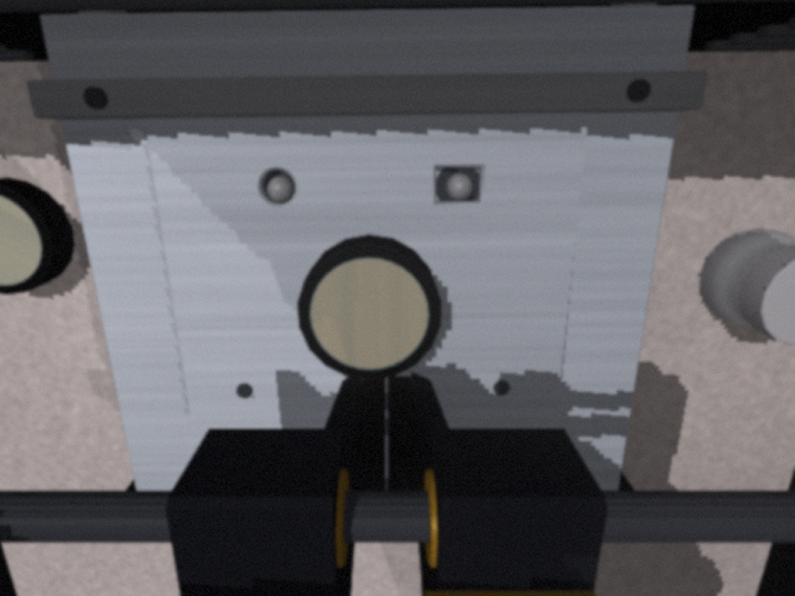

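View pics/w14a.png

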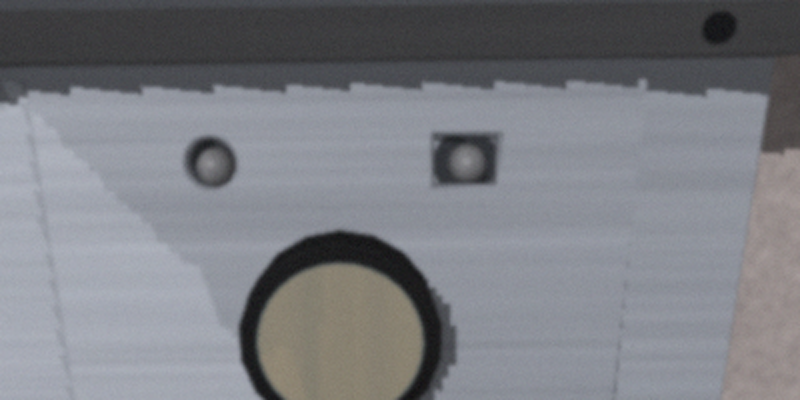

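```bash
python3 - <<'E'
from h import *
p=dict(np.load("w14.npz")); 
q=lambda u,v,z: gd(p,90+u/2,50+v/2,z,1)
for z in (.006,.0145): 
    a=q(210.5,161.5,z);b=q(465.5,159,z); print(z,a,b,np.linalg.norm(a-b))
for z in (.005,.009): print("pins",q(211,164,z),q(467,160,z))
for z in (.006,.0145):
  print("plate rear L/R",q(32,100,z),q(640,90,z), "front-ish edge L/R",gd(p,186,410,z if z<.01 else .007),gd(p,563,370,z if z<.01 else .0075), "screws",gd(p,245,391,z),gd(p,502,387,z))
  print("cup",gd(p,370,315,z+.018))
print("strip face foot",q(100,66,0),q(700,58,0),"top",q(100,66,.018),q(700,58,.018))
pp=ctrl.grab_frame("scene"); save(pp,"s14.png",(220,160,400,320),4)
E
```

```text
0.006 [-0.9 35.3  6. ] [ -0.9 -32.7   6. ] 68.0
0.0145 [-0.1 33.5 14.5] [ -0.2 -31.5  14.5] 65.00007692303141
pins [-1.6 35.5  5. ] [ -1.3 -33.3   5. ]
pins [-1.2 34.6  9. ] [ -0.9 -32.7   9. ]
plate rear L/R [15.2 80.4  6. ] [ 16.1 -77.3   6. ] front-ish edge L/R [-96.   82.6   6. ] [-78.6 -79.9   6. ] screws [-87.  56.   6.] [-86.4 -54.5   6. ]
cup [-46.4   0.9  24. ]
plate rear L/R [15.3 76.7 14.5] [ 16.1 -74.2  14.5] front-ish edge L/R [-95.4  82.1   7. ] [-77.9 -79.3   7.5] screws [-82.5  53.3  14.5] [-81.9 -52.3  14.5]
cup [-43.4   0.6  32.5]
strip face foot [23.5 63.8  0. ] [ 23.9 -94.5   0. ] top [22.9 57.6 18. ] [ 23.3 -86.5  18. ]
```

View pics/s14.png

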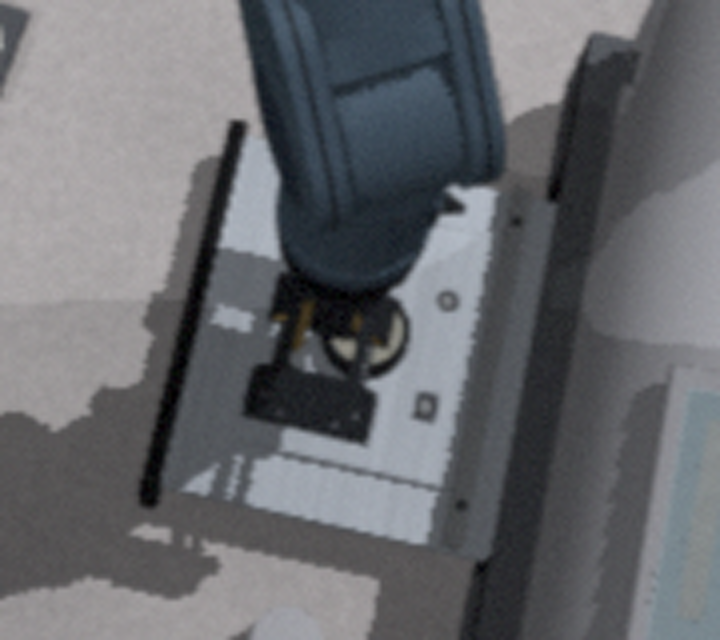

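Emit:
jog_arm --rows "0 0 -2 0 0 0 0; -1 0 -2 0 0 0 0; -2.5 0 -1 0 0 0 0; -3 0 0 0 0 0 0; -3 0 0 0 0 0 0; -3 0 0 0 0 0 0; -2.5 -0.2 0 0 0 0 0; 0 -0.2 0 0 0 0 0; 0 0 0 0 0 0 0"

```text
time: 13.18
tcp_pos: [0.5628, 0.0047, 0.1525]
orientation: [[-0.093, 0.996, -0.001], [0.996, 0.093, -0.001], [-0.001, -0.001, -1.0]]
force: [0.3, 0.9, 0.4]
opening: 0.006
```

Emit:
jog_arm --rows "0 0 0 0 6 0 0; 0 0 0 0 7 0 0; 0 0 0 0 7 0 0; 0 0 0 0 7 0 0; 0 0 0 0 7 0 0; 0 0 0 0 4 0 0; 0 0 0 0 0 0 0; 0 0 0 0 0 0 0"

```text
time: 13.85
tcp_pos: [0.563, 0.0079, 0.1522]
orientation: [[-0.076, 0.995, -0.061], [0.784, 0.097, 0.613], [0.616, -0.001, -0.788]]
force: [0.7, 0.1, 0.2]
opening: 0.004
```

```bash
python3 - <<'E'
from h import *
s=st(); print(np.round(np.array([DX,DY,DZ])@s["orientation"],3))
p=look("w15"); p=ctrl.grab_frame("top"); save(p,"t15.png",(160,90,400,290),3)
E
```

```text
t 13.85 tcp [0.563  0.0079 0.1522] deck [-216.     0.8  102.2] F deck [-0.  -0.7  0.2] op 0.0
q [ 43.6  46.5 -43.1  97.6  -8.6  55.3  19.2]
[[ 0.788 -0.013  0.616]
 [-0.011 -1.    -0.007]
 [ 0.616 -0.001 -0.788]]
```

View pics/w15.png

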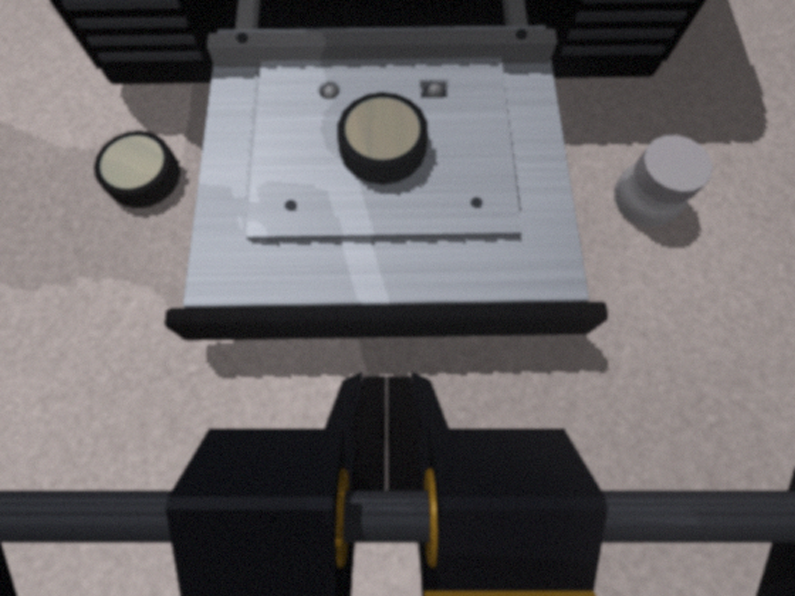

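View pics/t15.png

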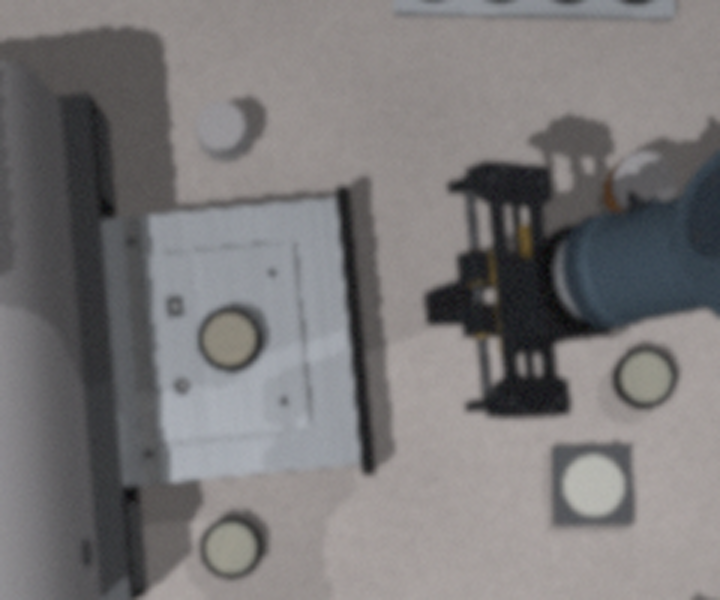

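```bash
python3 - <<'E'
from h import *
s=ctrl.read_state()
plan(wd([-.178,0.0,-.02]),s["orientation"],5,0)
R=s["orientation"]; print(R.T@DX, R.T@DY)
E
```

```text
-0.95 0 2.39 0 0 0 0; -0.95 0 2.39 0 0 0 0; -0.95 0 2.39 0 0 0 0; -0.95 0 2.39 0 0 0 0; -0.95 0 2.39 0 0 0 0
[ 0.78871472 -0.00885814  0.61469556] [-0.0063081  -0.99996016 -0.00631614]
```

Emit:
jog_arm --rows "-0.95 0 2.4 0 0 0 0; -0.95 0 2.4 0 0 0 0; -0.95 0 2.4 0 0 0 0; -0.95 0 2.4 0 0 0 0; -0.95 0 2.4 0 0 0 0; 0 0 0 0 0 0 0; 0 0 0 0 0 0 0"

```text
time: 14.53
tcp_pos: [0.5589, 0.0464, 0.0297]
orientation: [[-0.081, 0.995, -0.063], [0.784, 0.103, 0.612], [0.616, -0.0, -0.788]]
force: [-0.0, 0.8, 0.0]
opening: 0.004
```

```bash
python3 - <<'E'
from h import *
s=st(); p=look("w16"); p=ctrl.grab_frame("scene"); save(p,"s16.png",(120,100,400,310),2.8)
E
```

```text
t 14.53 tcp [0.5589 0.0464 0.0297] deck [-177.4    0.7  -20.3] F deck [ 0.8 -0.1  0. ] op 0.0
q [ 38.6  56.9 -39.8 100.   -5.6  42.7  21. ]
```

View pics/w16.png

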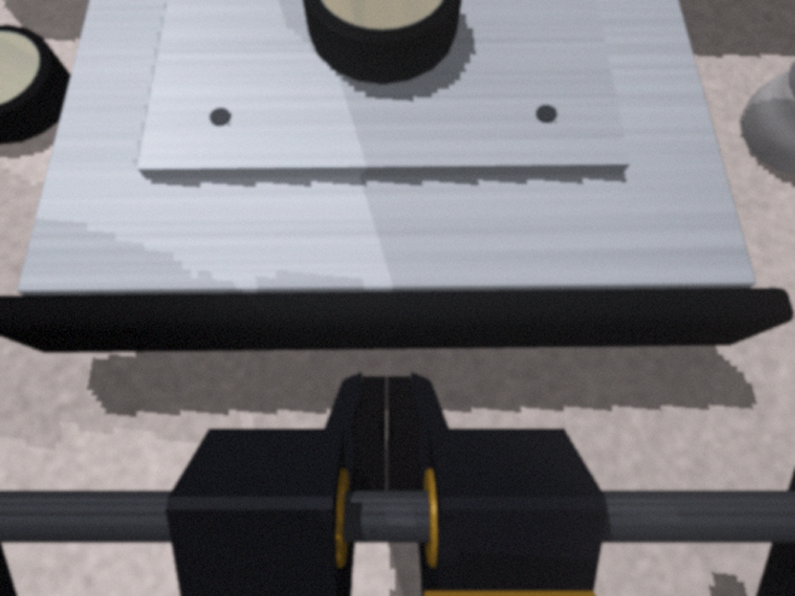

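View pics/s16.png

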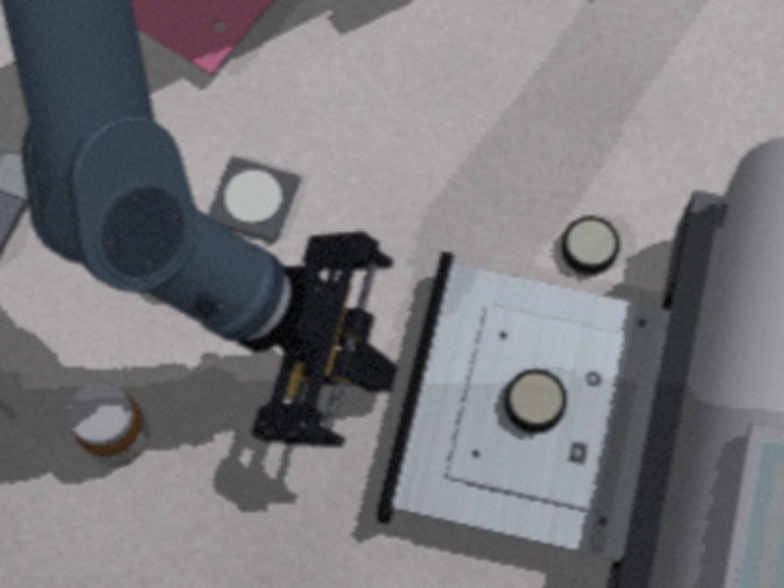

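Emit:
jog_arm --rows "0.39 0 0.31 0 0 0 0; 0.39 0 0.31 0 0 0 0; 0.39 0 0.31 0 0 0 0; 0.39 0 0.31 0 0 0 0; 0.47 0 0.37 0 0 0 0; 0.47 0 0.37 0 0 0 0; 0.47 0 0.37 0 0 0 0; 0.47 0 0.37 0 0 0 0; 0.47 0 0.37 0 0 0 0; 0 0 0 0 0 0 0"

```text
time: 15.47
tcp_pos: [0.5551, 0.0929, 0.0292]
orientation: [[-0.078, 0.995, -0.059], [0.786, 0.098, 0.611], [0.614, 0.001, -0.789]]
force: [-0.4, -5.9, 3.4]
opening: 0.004
```

```bash
python3 - <<'E'
from h import *
s=st(); p=look("w17")
E
```

```text
t 15.47 tcp [0.5551 0.0929 0.0292] deck [-130.7   -0.7  -20.8] F deck [-5.8  1.   3.4] op 0.0
q [ 35.2  56.3 -40.5 102.3  -6.6  38.4  18.2]
```

View pics/w17.png

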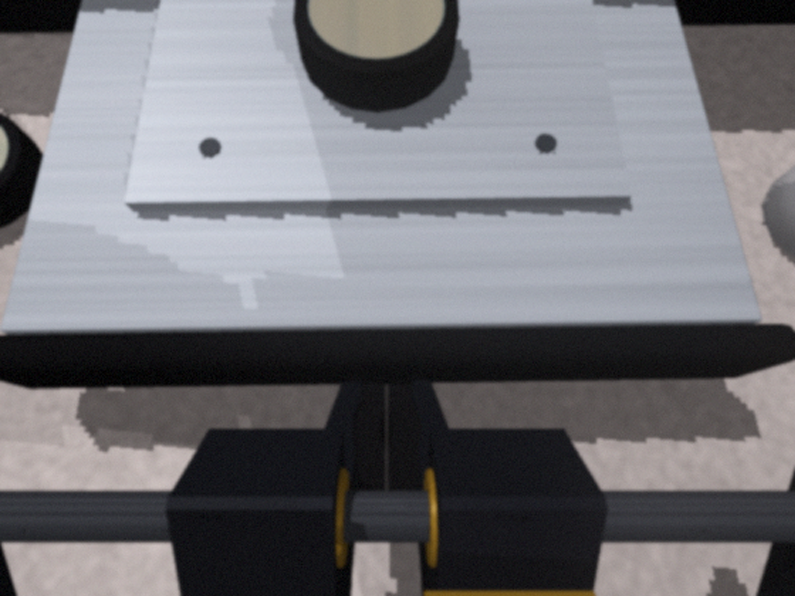

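Emit:
jog_arm --rows "0.5 0 0.39 0 0 0 0; 0.63 0 0.49 0 0 0 0; 0.63 0 0.49 0 0 0 0; 0.63 0 0.49 0 0 0 0; 0.63 0 0.49 0 0 0 0; 0.63 0 0.49 0 0 0 0; 0.63 0 0.49 0 0 0 0; 0.63 0 0.49 0 0 0 0; 0.63 0 0.49 0 0 0 0; 0.5 0 0.39 0 0 0 0"

```text
time: 16.35
tcp_pos: [0.5468, 0.168, 0.0286]
orientation: [[-0.077, 0.995, -0.06], [0.786, 0.098, 0.61], [0.613, -0.001, -0.79]]
force: [-2.6, -11.4, 6.5]
opening: 0.005
```

```bash
python3 - <<'E'
from h import *
s=st(); p=look("w18")
E
```

```text
t 16.35 tcp [0.5468 0.168  0.0286] deck [-55.1  -0.8 -21.4] F deck [-11.1   3.8   6.5] op 0.0
q [ 28.8  55.9 -41.3 104.9  -8.2  32.5  13.8]
```

View pics/w18.png

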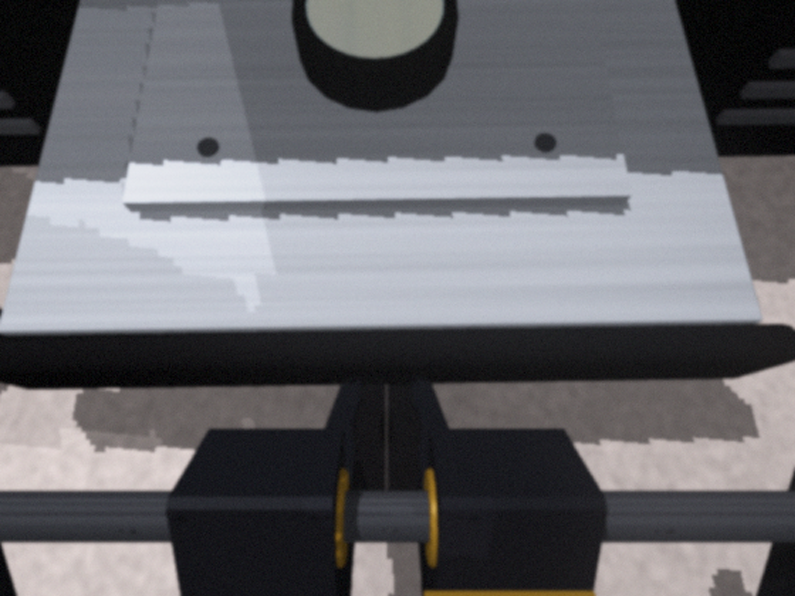

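Emit:
jog_arm --rows "0.6 0 0.47 0 0 0 0; 0.63 0 0.49 0 0 0 0; 0.63 0 0.49 0 0 0 0; 0.63 0 0.49 0 0 0 0; 0.63 0 0.49 0 0 0 0; 0.63 0 0.49 0 0 0 0; 0.63 0 0.49 0 0 0 0; 0.63 0 0.49 0 0 0 0; 0.4 0 0.31 0 0 0 0; 0 0 0 0 0 0 0"

```text
time: 17.23
tcp_pos: [0.5392, 0.2375, 0.0286]
orientation: [[-0.078, 0.995, -0.062], [0.785, 0.1, 0.611], [0.614, -0.001, -0.789]]
force: [-2.3, -5.4, 0.6]
opening: 0.008
```

```bash
python3 - <<'E'
from h import *
s=st(); p=look("w19"); p=ctrl.grab_frame("scene"); save(p,"s19.png",(150,120,430,330),2.8)
E
```

```text
t 17.23 tcp [0.5392 0.2375 0.0286] deck [ 14.8  -0.9 -21.4] F deck [-5.1  2.8  0.6] op 0.01
q [ 22.2  55.8 -41.7 105.9  -9.7  27.7   9.7]
```

View pics/w19.png

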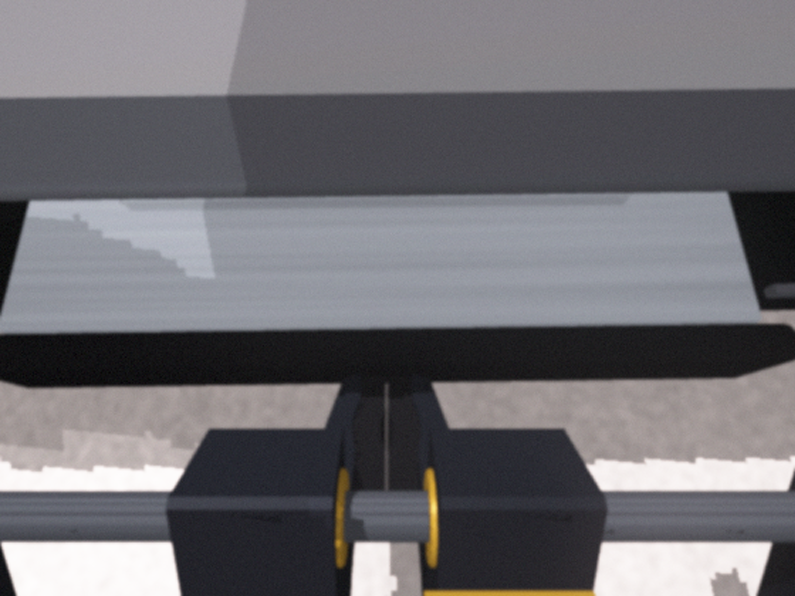

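View pics/s19.png

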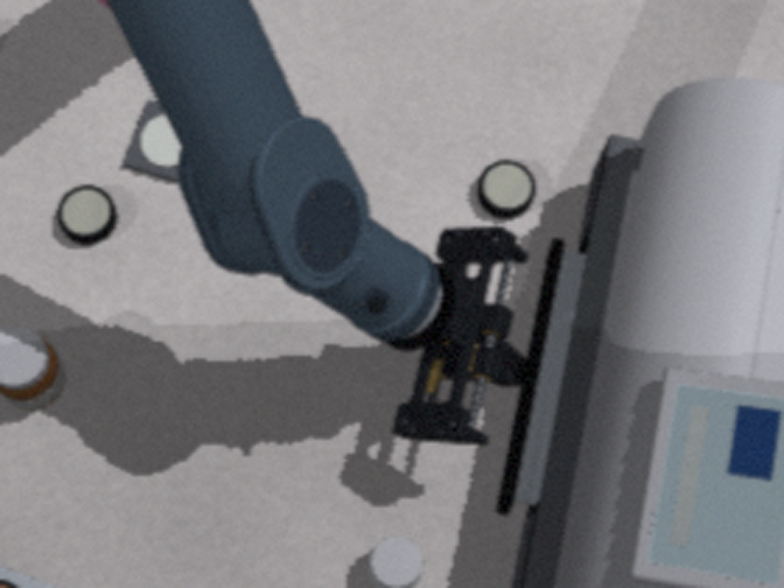

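Emit:
jog_arm --rows "0.39 0 0.31 0 0 0 0; 0.39 0 0.31 0 0 0 0; 0.32 0 0.25 0 0 0 0; 0.24 0 0.19 0 0 0 0; 0 0 0 0 0 0 0"

```text
time: 17.75
tcp_pos: [0.5385, 0.2487, 0.0276]
orientation: [[-0.075, 0.995, -0.061], [0.789, 0.097, 0.607], [0.61, -0.002, -0.792]]
force: [-7.1, -28.0, 17.7]
opening: 0.004
```

```bash
python3 - <<'E'
from h import *
s=st()
E
```

```text
t 17.75 tcp [0.5385 0.2487 0.0276] deck [ 26.   -1.5 -22.4] F deck [-27.1  10.1  17.7] op 0.0
q [ 20.7  55.6 -41.5 105.9  -9.9  26.8   8.6]
```

```bash
python3 - <<'E'
from h import *
p=look("w20"); print(gd(p,50,390,-.0,1.42),gd(p,200,330,0),gd(p,600,325,0), gd(dict(np.load("w19.npz")),200,332,0),gd(dict(np.load("w19.npz")),600,325,0),gd(dict(np.load("w17.npz")),200,330,0),gd(dict(np.load("w16.npz")),200,291,0))
p=ctrl.grab_frame("scene"); save(p,"s20.png",(280,150,420,290),5)
E
```

```text
[26.8 94.4  0. ] [43.9 53.5  0. ] [ 43.7 -65.1   0. ] [32.1 54.5  0. ] [ 32.9 -65.    0. ] [-112.5   55.    -0. ] [-146.8   58.1    0. ]
```

View pics/w20.png

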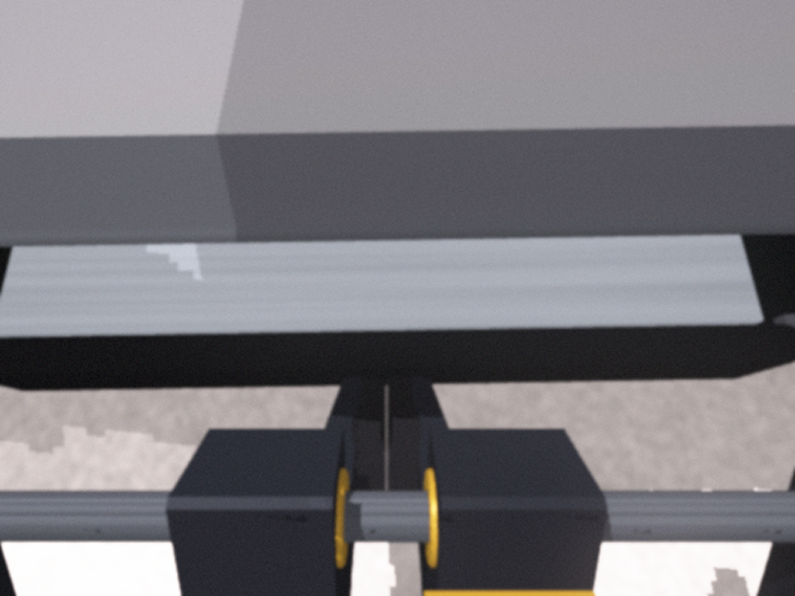

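View pics/s20.png

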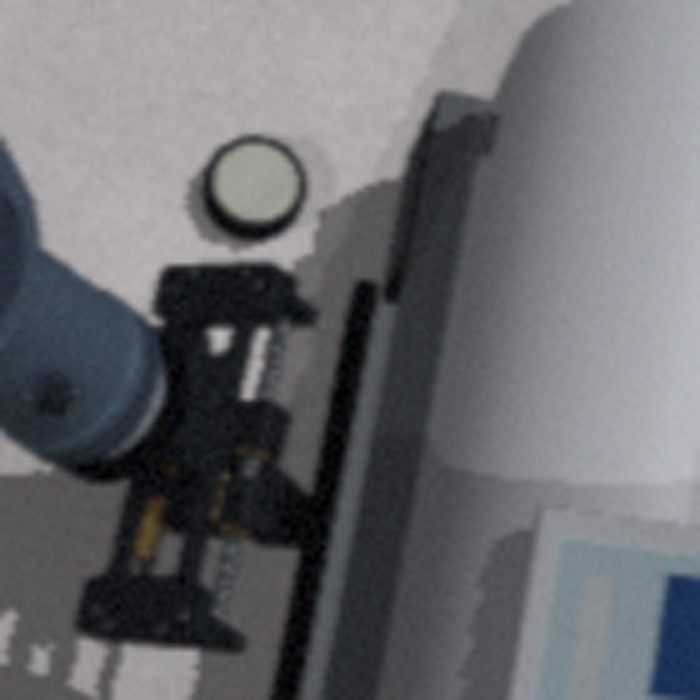

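Emit:
jog_arm --rows "0.2 0 0.15 0 0 0 0; 0 0 0 0 0 0 0"

```text
time: 18.02
tcp_pos: [0.5386, 0.2489, 0.0273]
orientation: [[-0.074, 0.995, -0.06], [0.79, 0.095, 0.605], [0.608, -0.003, -0.794]]
force: [-9.4, -39.4, 26.6]
opening: 0.005
```

```bash
python3 - <<'E'
from h import *
s=st();p=look("w21"); print(gd(p,200,330,0),gd(p,600,325,0))
import numpy as np
a=dict(np.load("w20.npz"))["pixels"].mean(2); b=p["pixels"].mean(2); print(abs(a-b).mean())
print([int(a[200:260,141][i]) for i in range(0,60,3)],[int(b[200:260,141][i]) for i in range(0,60,3)])
E
```

```text
t 18.02 tcp [0.5386 0.2489 0.0273] deck [ 26.2  -1.6 -22.7] F deck [-38.1  13.7  26.6] op 0.0
q [ 20.6  55.6 -41.3 105.9  -9.9  26.8   8.5]
[44.2 53.3 -0. ] [ 43.8 -65.1  -0. ]
2.3555229591836735
[173, 175, 174, 174, 172, 178, 174, 177, 179, 173, 172, 155, 43, 26, 22, 24, 24, 26, 24, 26] [172, 171, 173, 171, 170, 174, 175, 178, 176, 173, 173, 164, 66, 26, 24, 25, 27, 23, 24, 23]
```

Emit:
jog_arm --rows "-0.6 0 -0.47 0 0 0 0; -0.63 0 -0.49 0 0 0 0; -1.2 0 -0.94 0 0 0 0; -1.2 0 -0.94 0 0 0 0; -1.2 0 -0.94 0 0 0 0; 0 0 0 0 0 0 0"

```text
time: 18.57
tcp_pos: [0.5457, 0.1936, 0.0284]
orientation: [[-0.075, 0.996, -0.058], [0.786, 0.095, 0.612], [0.614, 0.001, -0.789]]
force: [0.5, 0.6, -0.2]
opening: 0.006
```

```bash
python3 - <<'E'
from h import *
s=st();p=look("w22"); 
p=ctrl.grab_frame("scene"); save(p,"s22.png")
E
```

```text
t 18.57 tcp [0.5457 0.1936 0.0284] deck [-29.6  -2.6 -21.6] F deck [ 0.6 -0.5 -0.2] op 0.01
q [ 26.5  55.9 -41.5 105.3  -8.8  30.5  12.2]
```

View pics/w22.png

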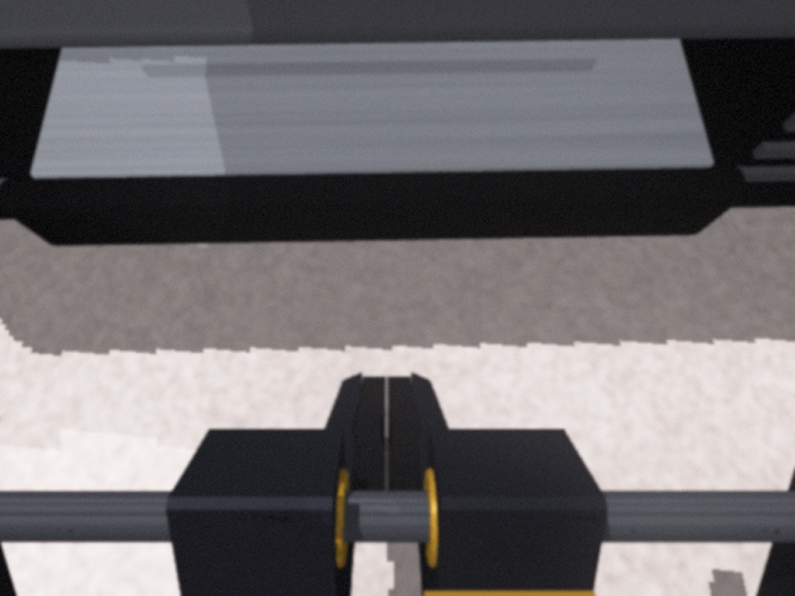

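View pics/s22.png

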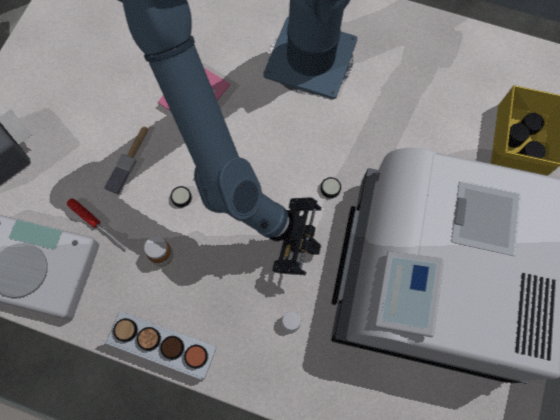

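Emit:
jog_arm --rows "-1.6 0 -1.2 0 0 0 0; -1.6 0 -1.2 0 0 0 0; -1.6 0 -1.2 0 0 0 0; -1.6 0 -1.2 0 0 0 0; -1.6 0 -1.2 0 0 0 0; 0.6 0 -0.8 0 6 0 0; 0.6 0 -0.8 0 6 0 0; 0.6 0 -0.8 0 6 0 0; 0 0 0 0 0 0 0; 0 0 0 0 0 0 0"

```text
time: 19.5
tcp_pos: [0.5545, 0.094, 0.0559]
orientation: [[-0.053, 0.995, -0.081], [0.557, 0.097, 0.825], [0.829, -0.001, -0.559]]
force: [0.1, 0.7, 0.1]
opening: 0.008
```

```bash
python3 - <<'E'
from h import *
s=st();p=look("w23"); save(p,"w23a.png",(60,0,460,220),2)
p=ctrl.grab_frame("scene"); save(p,"s23.png",(220,130,420,330),3); p=ctrl.grab_frame("top"); save(p,"t23.png")
E
```

```text
t 19.5 tcp [0.5545 0.094  0.0559] deck [-129.6   -0.3    5.9] F deck [ 0.7 -0.2  0.1] op 0.01
q [ 45.7  66.9 -48.3  97.4 -11.5  48.7  27.4]
```

View pics/w23.png

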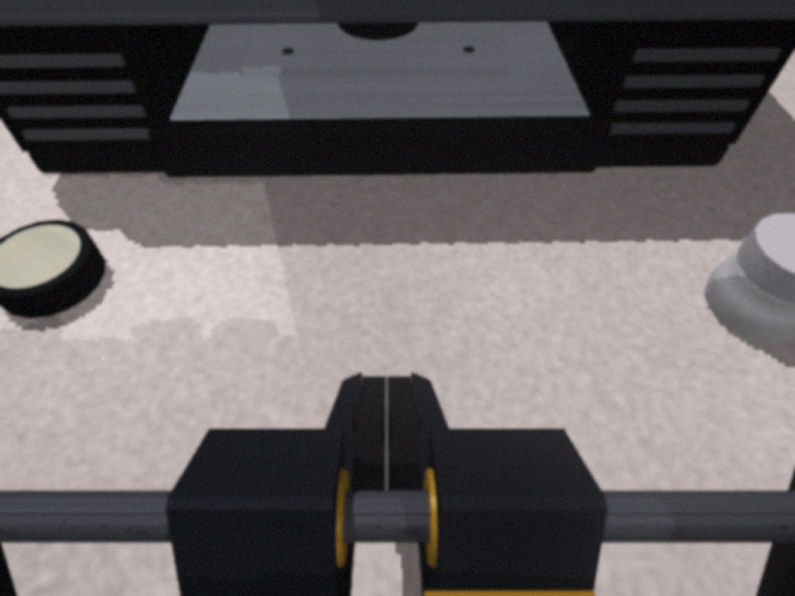

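View pics/t23.png

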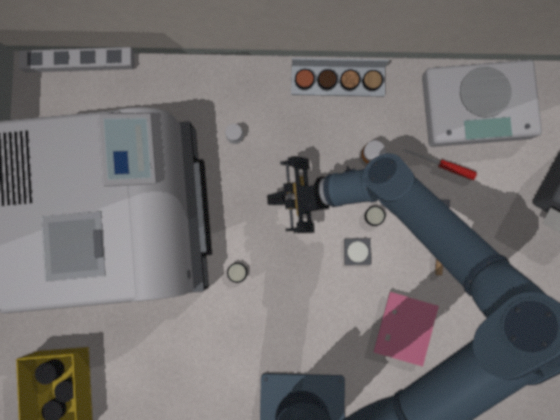

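```bash
python3 - <<'E'
from h import *
p=dict(np.load("w23.npz")); print(gd(p,288,51,.006),gd(p,469,49,.006),"bar rear",gd(p,250,120,0),gd(p,500,116,0),"deck sides at bar",gd(p,172,121,0),gd(p,588,115,0))
E
```

```text
[104.   56.2   6. ] [105.  -54.1   6. ] bar rear [40.4 71.   0. ] [ 42.3 -64.7   0. ] deck sides at bar [ 40.  112.9   0. ] [  42.6 -112.9    0. ]
```

View pics/w23a.png

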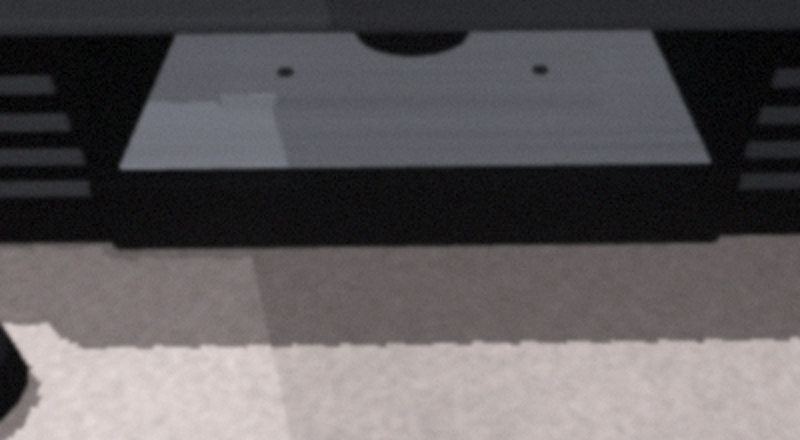

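View pics/s23.png

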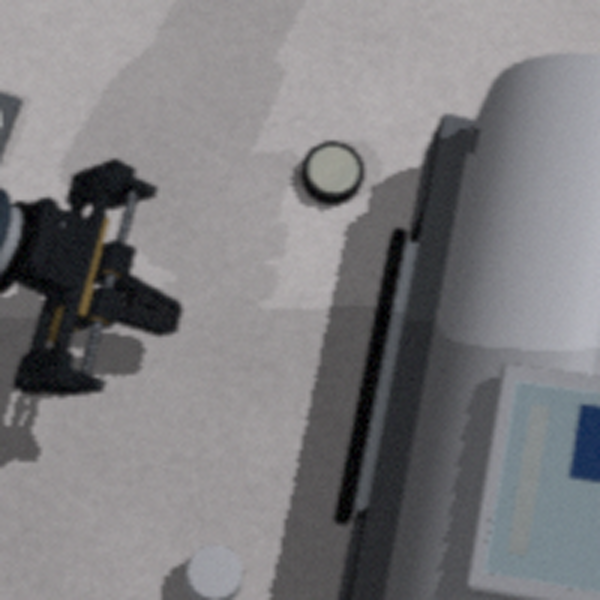

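```bash
python3 - <<'E'
from h import *
p=dict(np.load("w23.npz")); print("foot",gd(p,45,170,-.05),gd(p,715,163,-.05),gd(p,110,170,-.05),"bar bottom front",gd(p,300,175,-.032),gd(p,500,173,-.032))
print("slot top edge",gd(p,250,25,.045),gd(p,550,21,.045))
p=dict(np.load("w15.npz")); print("foot",gd(p,110,81,-.05),gd(p,650,75,-.05),gd(p,180,81,-.05),gd(p,590,75,-.05)); print("bar bottom front",gd(p,250,338,-.032),gd(p,520,334,-.032),"top rear",gd(p,250,306,0),gd(p,520,304,0))
s=ctrl.read_state(); print(np.round(np.array([DX,DY,DZ])@s["orientation"],3))
E
```

```text
foot [ 64.2 217.1 -50. ] [  65.5 -218.1  -50. ] [ 63.7 175.2 -50. ] bar bottom front [ 34.1  47.7 -32. ] [ 34.3 -69.2 -32. ]
slot top edge [49.6 62.8 45. ] [ 51.9 -82.4  45. ]
foot [ 60.6 215.7 -50. ] [  60.8 -213.2  -50. ] [ 59.9 160.3 -50. ] [  61.5 -165.4  -50. ]
bar bottom front [-157.    83.9  -32. ] [-156.7  -82.6  -32. ] top rear [-147.3   76.5   -0. ] [-148.2  -75.5   -0. ]
[[ 0.56  -0.008  0.828]
 [-0.004 -1.    -0.008]
 [ 0.828  0.001 -0.561]]
```

```bash
python3 - <<'E'
from h import *
for n,a,b in(("w21",(200,331),(600,325)),("w22",(200,176),(600,169))):
    p=dict(np.load(n+".npz")); g=p["pixels"].mean(2)
    for (u,v) in (a,b):
        c=int(u/1.42); col=g[:,c-3:c+4].mean(1); r=int(v/1.42); seg=col[r-8:r+9]; k=np.argmax(-(np.diff(seg))); 
        print(n,u,(r-8+k+.5)*1.42, gd(p,u,(r-8+k+1)*1.42,0))
E
```

```text
w21 200 334.40999999999997 [42.6 53.1 -0. ]
w21 600 327.31 [ 42.9 -65.   -0. ]
w22 200 175.37 [41.9 58.4  0. ]
w22 600 168.26999999999998 [ 42.7 -75.3   0. ]
```

```bash
python3 - <<'E'
from h import *
st(); print(ctrl.finish_job())
E
```

```text
t 19.65 tcp [0.5541 0.0958 0.0577] deck [-1.277e+02 -1.000e-01  7.700e+00] F deck [ 0.4 -0.7  0.1] op 0.0
q [ 45.5  66.7 -48.4  97.5 -11.6  48.7  27.5]
the job is handed in; nothing more can be done
None
```

The carrier is seated on both pins and the stage is pushed in to its stop. I handed the job in at 19.65 s, with the gripper well clear and reading no contact force.

- **Seating:** I nudged the plate by its cup towards the guide strip, then sideways along the strip. Last, I squared it with a push on its front edge, with forces staying under about 9 N. Both pins then showed centred in their holes. The spacing between the holes measured 68.0 mm at the height of a flat plate, which fits a plate lying flat.
- **Stage:** I pushed the front bar with the fingers tilted about 38°. The stage stopped dead: the force rose from 27 to 38 N with only 0.2 mm more movement. It did not spring back when I let go.
- **After the push:** the plate and stage had both moved about 191 mm, so the carrier stayed in place. In the last pictures the other things on the bench that were in view stood where they had been.

**Check that disagreed:** the measured travel was about 191 mm, not the 200 mm of a fully pulled-out stage, and the bar stands roughly 10 to 20 mm proud of the analyser's front. I took this to mean the stage started slightly less than fully out, because it met a hard stop. I had no direct reading of its position. The pins themselves could no longer be seen inside the slot.

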